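# Pack the microscope's fluorescence set into its caddy

## Robot

A 6-joint arm with a two-finger parallel gripper is mounted at the origin on the work surface. World frame = base frame: x ahead of the robot, y to its left, z up, the work surface at z = 0. Lengths are in m, angles in rad, forces in N, time in s.
With the tool pointing down it reaches from about 0.375 to 0.925 m from the base axis. Payload 5.7 kg.
Tool frame: the origin (TCP) lies on the centre line of the jaws, within the pads' length; the fingertips stand 22 mm ahead of it and the grasp point (between the pads) lies 3 mm ahead of it (arm.tip_extent is the z of the fingertips in the tool frame, in m); z points along the fingers, x is the direction in which the jaws open and shut, and the axes are right-handed (so a half turn about z gives the same grasp; the last joint's range is limited). The gripper opens to 88 mm and grips with 3 to 60 N. Pads are 20 mm wide; open, the fingers measure 115 mm over their backs; the gripper's body (75 mm by 178 mm) begins 61 mm behind the grasp point.
Start: joints at [-1.349, 0.359, 1.51, -0, 1.272, -0.115], TCP at [0.198, -0.566, 0.222] pointing down, gripper open.
Joint ranges: [-2.97, 2.97], [-1.01, 2.36], [0.21, 2.38], [-0.96, 4.11], [0.2, 2.71], [-2.98, 2.98]. Speed limits (rad/s): [2.39, 2.39, 3.14, 3.14, 3.14, 3.14].

## Interface

Orientations are given as a unit quaternion [x, y, z, w].
In Python, from cell import get_state, imaging, job, arm gives the robot as it stands.
- The arm moves only by the tool servo_tool, never from a script. Its argument "targets" is a list of rows, each an object with "jaw": the opening, from -1 (shut) to 1 (fully open); "offset": the shift along the tool's x, y, z in m, a list of three; "twist": the turn about the tool's z in rad. In form: [{"jaw": jaw, "offset": [dx, dy, dz], "twist": twist}, ...]. A call has 1 to 10 rows; each row is the pose to reach, as a shift and turn from the pose commanded when the call began, along the tool's axes at that moment; what a row does not reach only later rows make up. A row lasts 1/8 s, in which the tool goes at most 62.5 mm and 10.7 degrees, less where a joint would pass 70% of its speed; a pose out of reach is approached as far as the arm can. A call with a gripper value outside its range is refused whole. The fingers move at their own pace and stop on an object; "grip_force" is the grip in N (left out, the last holds). Time passes only in rows, so rows that repeat a pose let the fingers close. It gives the time, the measured TCP pose, the force and the opening at its end, in the units of the state.
- get_state(): the state, without advancing time (a new reading comes with each control period).
- imaging.snapshot(name): name is "scene" or "top" or "wrist"; returns a dict with "image" (420x560x3 uint8, blue, green, red), "fx", "fy", "cx", "cy" (pixels), "cam_to_world" (4x4, takes a point from camera to world coordinates); the wrist camera has in their place "mount" (4x4, takes a point from camera to tool coordinates, whose origin is the TCP and whose axes are the tool frame's). Camera axes: x right, y down, z forward; pixel columns grow to the right and rows downward; lengths in m; the calibration is good to about 2 mm. A picture is of the moment at which its call begins: read the wrist's pose just before it. There is no depth.
- job.sign_off(): hands the job in, once; it reports no verdict.
The state is a dict: "clock": time; "q": joint angles; "qd": joint speeds; "effort": joint torques, N m; "ee_pos": TCP position; "tcp_rot": TCP orientation; "contact_force": force on the tool from outside, world axes, zero at the start; "wrist_torque": the same for the moment, N m; "finger_gap": finger opening in m.
Only numpy, scipy, OpenCV 4.12 (cv2) and the standard library are available. Lean on these libraries where they do the work, as an engineer would, in place of code of your own. Each camera call takes 0.05 s, during which the arm holds its last target.

## Task

Pack the fluorescence set into the grey caddy: draw the filter slider straight out of the lamp unit's channel, keeping it level, and lay it flat in the caddy's long bay with its grip post up; in any order, also stand the windowed filter cube upright in the square bay next to the caddy's wire handle, the eyepiece in the middle square bay and the long narrow-nosed objective in the square bay farthest from the handle. Set each thing down gently without dropping it, and leave the short wide-lensed objective and the blank windowless cube where they stand.

Things in the scene. Friction and masses are not known exactly. Their poses are not given: they have to be found in the camera images.
- caddy: Grey open tray, fixed, 184 (x) x 134 (y) mm, walls 18 high; origin: centre of underside. Floor 4 above the bench. Wire handle sticks out 30 at its -x end. Three square bays, 54 x 54 inside, at y -35 and x -60 (by the handle), x 0 (middle), x +60 (farthest); walls between them 6. Long bay 174 (x) x 46 (y) inside, centred at x 0, y +39; 24 thick wall between it and the square bays.
- lamp_unit: Fixed lamp unit; origin: underside centre of its grey channel block 70 (x) x 80 x 42 mm high. Dark lens ring on the block, top at 58; white lamp housing behind it, 90 wide, 72 high, x +35 to +120. A level channel 33 wide, 12 high, floor 16 above the bench, opens in the front face (x -35), its floor going on as a 50 wide sill to x -60; the slider comes out along the unit's -x, roughly towards the robot.
- slider: Filter slider, 70 g: aluminium bar 120 (x) x 30 x 9 mm, two round amber filters; origin: centre of the bar's underside. Dark upright grip post 14 (x) x 22, 36 high above the bar, centred at x -45. Starts home in the channel, aligned with the unit, origin at unit x -30, so the post is 40 in front of the block face and 65 of bar are inside; slides freely, clear after 65 of travel.
- long_objective: Long microscope objective standing upright, about 140 g: steel cylinder diameter 28 mm, straight up to 52, then tapering to a narrow 13 nose at 66 with a small dark lens. Origin at the centre of its underside, z up.
- short_objective: Look-alike, to be left: short steel objective, diameter 28 mm, 40 high, with a wide flat dark lens of 20 on top. Origin at the centre of its underside.
- filter_cube: Windowed filter cube, about 90 g: black block 36 x 36 x 46 mm high with a round glass window in a bright ring (29) on top and on two sides. Origin at the centre of its underside, z up, axes along its faces.
- blank_cube: Look-alike, to be left: black block 36 x 36 x 46 mm high with plain faces, no window. Origin at the centre of its underside.
- eyepiece: Eyepiece standing upright, about 110 g: bright barrel of diameter 30 mm up to 16, then a black head of diameter 36 from 18 to 50 with a white ring round it and a broad glass lens on top. Origin at the centre of its underside, z up.
Not all that is in view belongs to the job. Several things have the shape of the slider; the one meant has the colours described above. What is shaped like the blank_cube but purple is not meant.

How it is judged:
At the end, for the whole second after the job is handed in: Cube, eyepiece and long objective within 15 mm (caddy x, y) of their bay centres, slider within 32 mm (x) and 12 mm (y) of the long bay's; each on the bay floor (within 4 mm), within 0.12 rad of upright or level, released, at rest; short objective and blank cube within 30 mm of their start, upright (x of filter_cube in the frame of caddy between -0.075 and -0.045 m and y of filter_cube in the frame of caddy between -0.05 and -0.02 m and z of each of filter_cube, eyepiece, long_objective, slider in the frame of caddy below 0.008 m and angle between each of filter_cube, eyepiece, long_objective, slider's own z axis and vertical below 0.12 rad and linear speed of each of filter_cube, eyepiece, long_objective, slider below 0.02 m/s and angular speed of each of filter_cube, eyepiece, long_objective, slider below 0.2 rad/s and x of eyepiece in the frame of caddy between -0.015 and 0.015 m and y of eyepiece in the frame of caddy between -0.05 and -0.02 m and x of long_objective in the frame of caddy between 0.045 and 0.075 m and y of long_objective in the frame of caddy between -0.05 and -0.02 m and x of slider in the frame of caddy between -0.032 and 0.032 m and y of slider in the frame of caddy between 0.027 and 0.051 m and distance of each of short_objective, blank_cube from where it was at the start of the episode below 0.03 m and angle between each of short_objective, blank_cube's own z axis and vertical below 0.2 rad); the robot touches nothing.
It fails at once if the slider is tilted more than 0.26 rad from level (angle between slider's own z axis and vertical above 0.26 rad).
It fails at once if a thing is dropped into the caddy (it moves faster than 0.6 m/s within 40 mm of the caddy's underside) ((horizontal distance between filter_cube and caddy below 0.11 m and z of filter_cube in the frame of caddy below 0.04 m and linear speed of filter_cube above 0.6 m/s) or (horizontal distance between eyepiece and caddy below 0.11 m and z of eyepiece in the frame of caddy below 0.04 m and linear speed of eyepiece above 0.6 m/s) or (horizontal distance between long_objective and caddy below 0.11 m and z of long_objective in the frame of caddy below 0.04 m and linear speed of long_objective above 0.6 m/s) or (horizontal distance between slider and caddy below 0.11 m and z of slider in the frame of caddy below 0.04 m and linear speed of slider above 0.6 m/s)).
It fails at once if the short objective or the blank cube is moved by more than 30 mm (distance of any of short_objective, blank_cube from where it was at the start of the episode above 0.03 m).
It also fails if it takes over 109 s, if anything falls off the work surface, if the arm or the gripper's body presses on something with over 40 N, if the wrist force passes 120 N, or if a joint passes its speed limit or range.

## Working session

There is one attempt and no reset: what is moved stays moved. The work goes in short steps, Python scripts to look and compute and a tool call to move; the robot and the scene stay as the last step left them, time stands still between calls to the robot, and variables do not carry over. Pictures are saved under pics/ and viewed, and the job is handed in when it is done.

Besides the shell and the picture viewer there is one more tool, called after ">>>" as name([rows], argument=value, ...), one row to a line, values as JSON. servo_tool: Moves the arm, as the interface text tells. Its arguments: {"type":"object","properties":{"targets":{"type":"array"},"grip_force":{"type":"number"}},"required":["targets"]}

```bash
ls; mkdir -p pics; python3 - <<'E'
from cell import get_state, imaging, job, arm
import cv2,numpy as np
s=get_state();print(s)
for n in ["scene","top","wrist"]:
    d=imaging.snapshot(n);cv2.imwrite(f"pics/{n}0.png",d["image"])
    print(n,{k:(np.round(v,4).tolist() if not np.isscalar(v) else v) for k,v in d.items() if k!="image"})
print(arm.tip_extent, [a for a in dir(arm) if a[0]!='_'])
E
```

```text
pics
{'clock': 0.0, 'q': array([-1.34911495e+00,  3.59516997e-01,  1.51139018e+00,  6.18154921e-06,
        1.27250901e+00, -1.15120356e-01]), 'qd': array([ 0.00140956,  0.0010952 , -0.00126108, -0.00077205,  0.00445034,
       -0.00058884]), 'effort': array([ 2.38228662e-03, -5.15375412e+01, -2.70720935e+01,  6.78399671e-02,
        3.52627190e-02, -1.34323259e-04]), 'ee_pos': array([ 0.19811625, -0.56563343,  0.22081854]), 'tcp_rot': array([ 8.15618596e-01, -5.78589211e-01, -6.76162990e-04, -6.11664631e-04]), 'contact_force': array([-0.21451772, -0.25209933, -1.2153175 ]), 'wrist_torque': array([ 0.00782588,  0.00012   , -0.00595201]), 'finger_gap': 0.08779249047384673}
scene {'fx': 546.6249328745206, 'fy': 546.6249328745206, 'cx': 280.89616987953576, 'cy': 208.1082166116437, 'cam_to_world': [[-0.1601, 0.7726, -0.6144, 1.1702], [0.9871, 0.1308, -0.0928, 0.0475], [0.0087, -0.6213, -0.7835, 0.8617], [0.0, 0.0, 0.0, 1.0]]}
top {'fx': 433.2199314399181, 'fy': 433.2199314399181, 'cx': 275.0007224256133, 'cy': 206.09845832044203, 'cam_to_world': [[-0.014, -0.9836, 0.1799, 0.3582], [-0.9999, 0.0128, -0.0075, -0.0401], [0.0051, -0.18, -0.9837, 0.8961], [0.0, 0.0, 0.0, 1.0]]}
wrist {'fx': 373.3488426103527, 'fy': 373.3488426103527, 'cx': 279.0568399955136, 'cy': 206.85707173354436, 'mount': [[1.0, -0.0002, -0.0008, -0.0004], [0.0004, 0.9681, 0.2507, -0.0682], [0.0007, -0.2507, 0.9681, -0.1633], [0.0, 0.0, 0.0, 1.0]]}
0.022 ['Unreachable', 'tip_extent']
```

View pics/scene0.png

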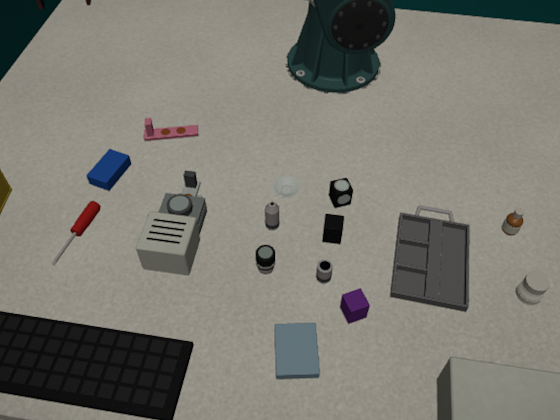

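View pics/top0.png

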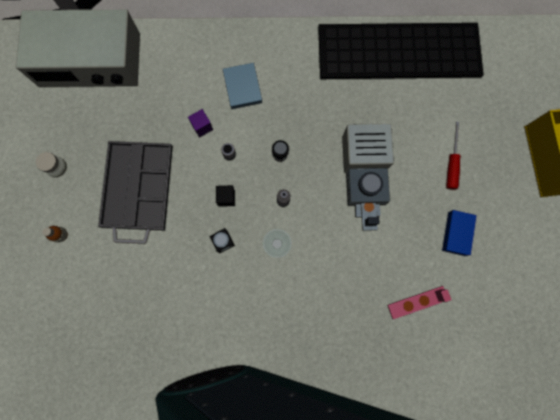

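View pics/wrist0.png

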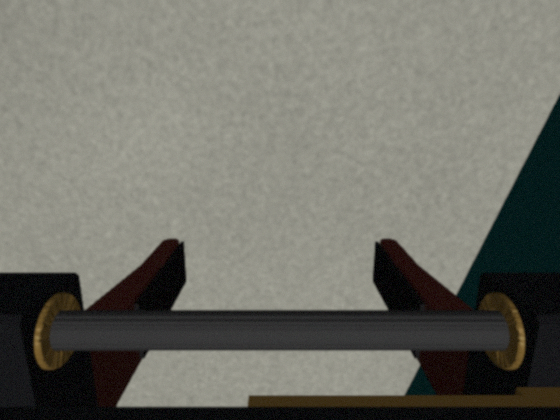

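```bash
python3 - <<'E'
import cv2
im=cv2.imread("pics/top0.png")
a=cv2.convertScaleAbs(cv2.resize(im[120:260,90:310],None,fx=3.6,fy=3.6,interpolation=cv2.INTER_CUBIC),alpha=1.6)
cv2.imwrite("pics/top0a.png",a)
b=cv2.convertScaleAbs(cv2.resize(im[110:250,320:460],None,fx=4,fy=4,interpolation=cv2.INTER_CUBIC),alpha=1.6)
cv2.imwrite("pics/top0b.png",b)
im=cv2.imread("pics/scene0.png")
b=cv2.convertScaleAbs(cv2.resize(im[150:320,240:480],None,fx=3.2,fy=3.2,interpolation=cv2.INTER_CUBIC),alpha=1.6)
cv2.imwrite("pics/scene0a.png",b)
b=cv2.convertScaleAbs(cv2.resize(im[150:290,110:290],None,fx=4,fy=4,interpolation=cv2.INTER_CUBIC),alpha=1.6)
cv2.imwrite("pics/scene0b.png",b)
E
```

```text
(no output)
```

View pics/top0a.png

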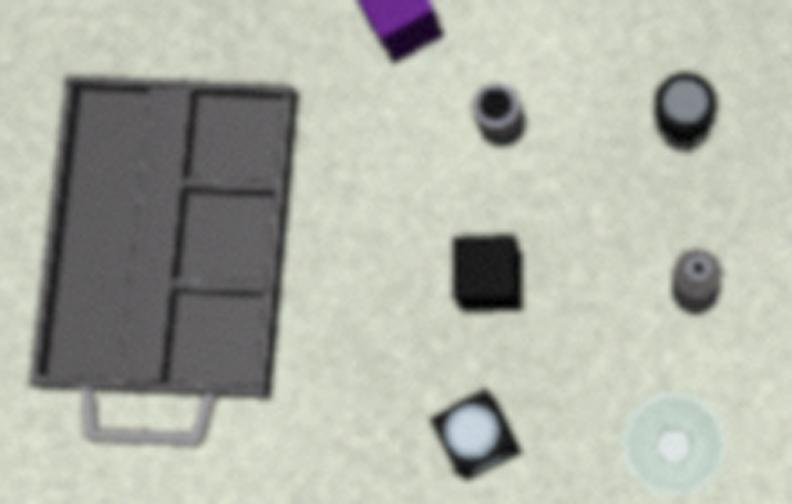

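View pics/top0b.png

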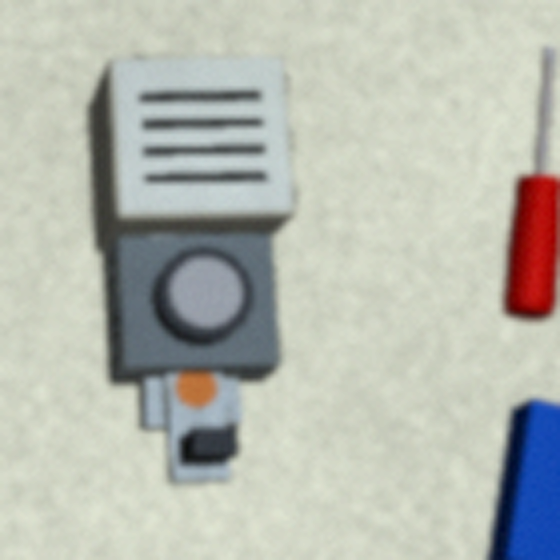

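View pics/scene0a.png

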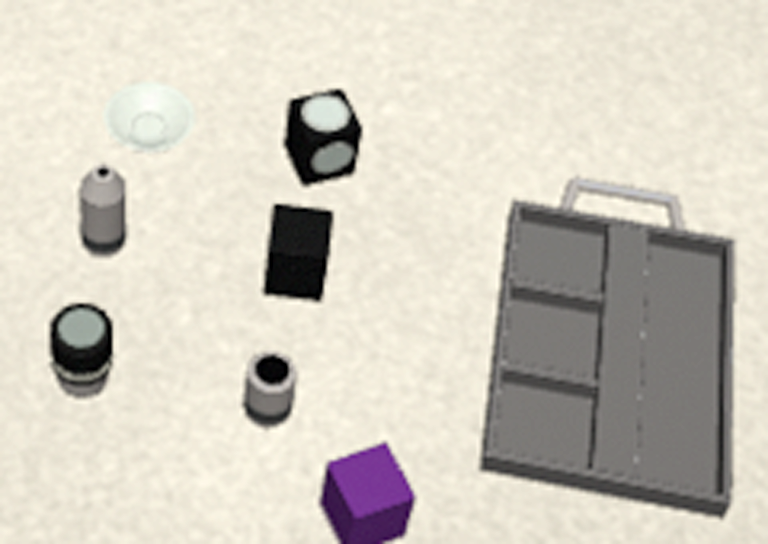

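View pics/scene0b.png

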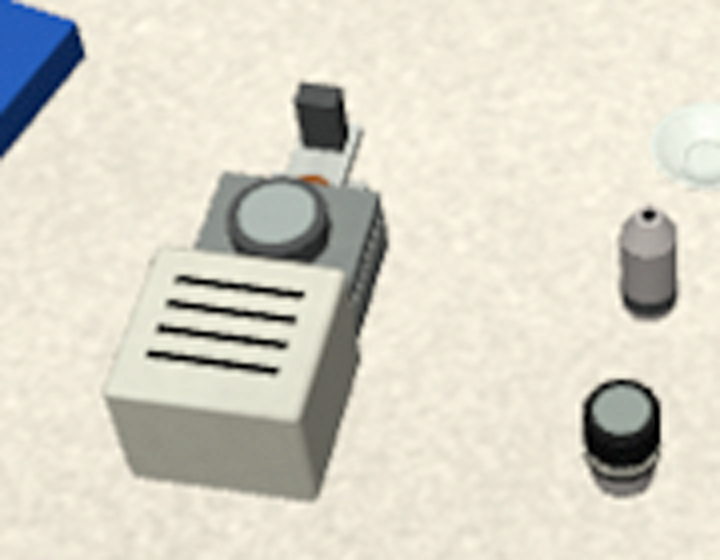

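```bash
cat > h.py <<'E'
from cell import get_state, imaging, job, arm
import cv2,numpy as np
from scipy.spatial.transform import Rotation as R
def cal(name):
    d=imaging.snapshot(name)
    return d
def K(d): return np.array([[d['fx'],0,d['cx']],[0,d['fy'],d['cy']],[0,0,1]])
def T(d,s=None):
    if 'mount' in d:
        t=np.eye(4);t[:3,:3]=R.from_quat(s['tcp_rot']).as_matrix();t[:3,3]=s['ee_pos'];return t@d['mount']
    return np.array(d['cam_to_world'])
def back(d,uv,z,s=None):
    t=T(d,s);uv=np.atleast_2d(uv).astype(float)
    r=np.c_[uv,np.ones(len(uv))]@np.linalg.inv(K(d)).T@t[:3,:3].T
    return t[:3,3]+r*((z-t[2,3])/r[:,2])[:,None]
def proj(d,P,s=None):
    t=np.linalg.inv(T(d,s));p=np.atleast_2d(P)@t[:3,:3].T+t[:3,3];p=p@K(d).T
    return p[:,:2]/p[:,2:]
def wsnap(name,a=1.6):
    s=get_state();d=imaging.snapshot('wrist')
    cv2.imwrite(f'pics/{name}.png',cv2.convertScaleAbs(d['image'],alpha=a));return s,d
E
python3 - <<'E'
from h import *
np.set_printoptions(precision=4,suppress=True)
t=cal('top');c=cal('scene')
A=lambda p:(np.array(p)/3.6+[90,120]); B=lambda p:np.array(p)/4+[320,110]
S=lambda p:np.array(p)/3.2+[240,150]; S2=lambda p:np.array(p)/4+[110,150]
for n,p,q,z in [('cube',A((472,431)),S((326,113)),.046),('eye',A((686,102)),S((82,327)),.05),('long',A((698,267)),S((103,171)),.066),('short',A((496,103)),S((272,369)),.04),('blank',A((485,271)),S((303,231)),.046)]:
    print(n,back(t,p,z),back(c,q,z))
print('caddy top',back(t,A([(67,78),(297,90),(270,396),(32,385)]),.018))
print('caddy sc',back(c,S([(734,240),(513,203),(484,467),(727,517)]),.018))
print('lampblock top edge',back(t,B([(113,372),(272,364)]),.042), 'housing',back(t,B([(110,60),(285,57),(295,212),(118,217)]),.072))
print('lens',back(t,B([(205,290)]),.058),'post top',back(t,B([(205,443)]),.061),back(c,S2((318,97)),.061))
E
```

```text
cube [[0.4478 0.0603 0.046 ]] [[0.4538 0.0603 0.046 ]]
eye [[ 0.6323 -0.0595  0.05  ]] [[ 0.6371 -0.0594  0.05  ]]
long [[ 0.5335 -0.0642  0.066 ]] [[ 0.5379 -0.0646  0.066 ]]
short [[0.6363 0.0489 0.04  ]] [[0.6406 0.048  0.04  ]]
blank [[0.537  0.0538 0.046 ]] [[0.5469 0.0554 0.046 ]]
caddy top [[0.6618 0.303  0.018 ]
 [0.6528 0.1679 0.018 ]
 [0.4722 0.178  0.018 ]
 [0.4803 0.3128 0.018 ]]
caddy sc [[0.4889 0.3129 0.018 ]
 [0.4827 0.1804 0.018 ]
 [0.6701 0.1695 0.018 ]
 [0.6791 0.2996 0.018 ]]
lampblock top edge [[ 0.5188 -0.1938  0.042 ]
 [ 0.5218 -0.274   0.042 ]] housing [[ 0.6722 -0.194   0.072 ]
 [ 0.6728 -0.2819  0.072 ]
 [ 0.5923 -0.2818  0.072 ]
 [ 0.5908 -0.1943  0.072 ]]
lens [[ 0.5567 -0.2386  0.058 ]] post top [[ 0.4794 -0.2337  0.061 ]] [[ 0.4885 -0.2378  0.061 ]]
```

```bash
cat >> h.py <<'E'
def yaw(s):
    m=R.from_quat(s['tcp_rot']).as_matrix();return np.arctan2(m[1,0],m[0,0])
def go(*tg):
    """each tg: (x,y,z,yaw) -> offset in tool axes from now, twist"""
    s=get_state();m=R.from_quat(s['tcp_rot']).as_matrix();y=yaw(s)
    print('now',np.round(s['ee_pos'],4),'yaw',round(y,4),'gap',round(s['finger_gap'],4),'t',s['clock'])
    for t in tg:
        o=m.T@(np.array(t[:3])-s['ee_pos']); tw=-((t[3]-y+np.pi)%(2*np.pi)-np.pi)
        print(t,'->',np.round(o,4).tolist(),round(tw,4))
E
python3 -c "
from h import *
go((.45,-.27,.25,0))"
```

```text
now [ 0.1982 -0.566   0.2212] yaw -1.234 gap 0.0876 t 0.25
(0.45, -0.27, 0.25, 0) -> [-0.1962, -0.3355, -0.0286] -1.234
```

>>> servo_tool([
  {"jaw": 1, "offset": [-0.1962, -0.3355, -0.0286], "twist": -1.234},
  {"jaw": 1, "offset": [-0.1962, -0.3355, -0.0286], "twist": -1.234},
  {"jaw": 1, "offset": [-0.1962, -0.3355, -0.0286], "twist": -1.234},
  {"jaw": 1, "offset": [-0.1962, -0.3355, -0.0286], "twist": -1.234},
  {"jaw": 1, "offset": [-0.1962, -0.3355, -0.0286], "twist": -1.234},
  {"jaw": 1, "offset": [-0.1962, -0.3355, -0.0286], "twist": -1.234},
  {"jaw": 1, "offset": [-0.1962, -0.3355, -0.0286], "twist": -1.234},
  {"jaw": 1, "offset": [-0.1962, -0.3355, -0.0286], "twist": -1.234},
  {"jaw": 1, "offset": [-0.1962, -0.3355, -0.0286], "twist": -1.234},
  {"jaw": 1, "offset": [-0.1962, -0.3355, -0.0286], "twist": -1.234},
])

```text
clock: 1.5
ee_pos: [0.4494, -0.2711, 0.2501]
tcp_rot: [1.0, -0.001, -0.0, -0.0]
contact_force: [-0.5, 0.0, 0.2]
finger_gap: 0.0884
```

```bash
python3 -c "
from h import *
s,d=wsnap('w1');print(s['ee_pos'],yaw(s),s['clock'],np.abs(s['qd']).max())"
```

```text
[ 0.44936894 -0.27109876  0.25008959] -0.002792348253110924 1.5 0.003929282590796385
```

View pics/w1.png

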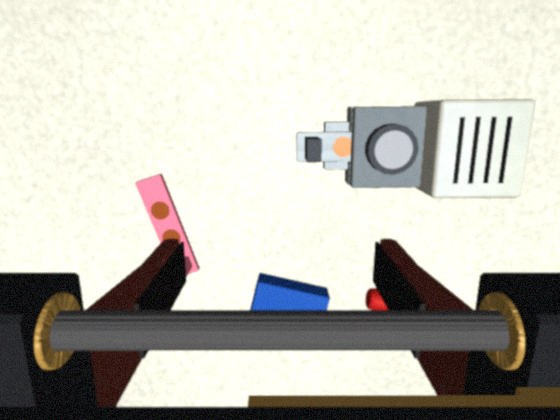

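```bash
python3 - <<'E'
import cv2
im=cv2.imread("pics/w1.png")
cv2.imwrite("pics/w1a.png",cv2.resize(im[90:210,285:445],None,fx=5,fy=5,interpolation=cv2.INTER_CUBIC))
E
```

```text
(no output)
```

View pics/w1a.png

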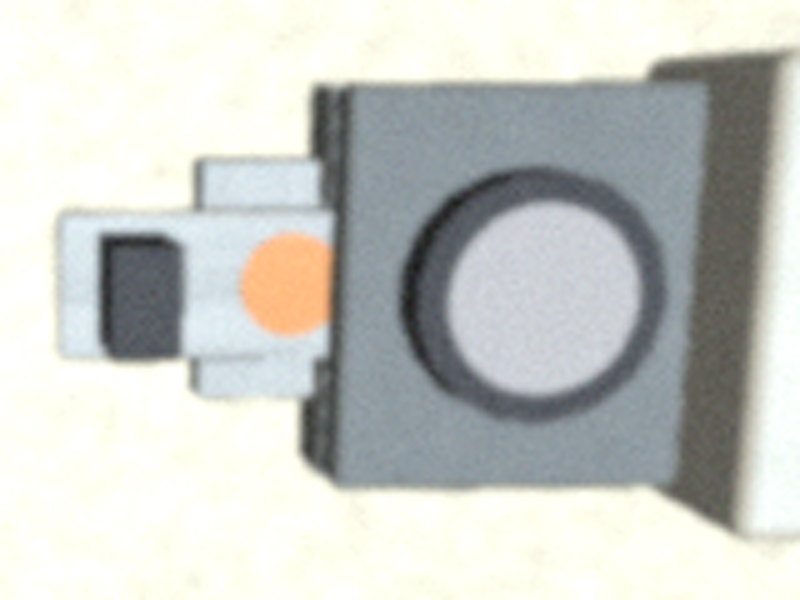

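```bash
cat >> h.py <<'E'
from scipy.optimize import least_squares
def fit(d,s,pts,px,x0,z=0.):
    pts=np.array(pts,float);px=np.array(px,float)
    def w(p):
        c,n=np.cos(p[2]),np.sin(p[2])
        return np.c_[p[0]+c*pts[:,0]-n*pts[:,1],p[1]+n*pts[:,0]+c*pts[:,1],pts[:,2]+z]
    r=least_squares(lambda p:(proj(d,w(p),s)-px).ravel(),x0)
    print('fit',np.round(r.x,4),'res px',np.round(r.fun.reshape(-1,2),1).tolist());return r.x
E
python3 - <<'E'
from h import *
s=get_state();d=imaging.snapshot('wrist')
A=lambda p:np.array(p)/5+[285,90]
P=[(-.035,.04,.042),(-.035,-.04,.042),(.035,.04,.042),(.035,-.04,.042),(-.06,.025,.016),(-.06,-.025,.016)]
px=A([(350,85),(340,487),(708,85),(680,485),(198,159),(193,395)])
u=fit(d,s,P,px,[.55,-.235,0])
sl=fit(d,s,[(-.06,.015,.009),(-.06,-.015,.009),(-.052,.011,.045),(-.052,-.011,.045),(-.038,.011,.045),(-.038,-.011,.045)],A([(60,212),(62,357),(112,237),(118,358),(180,240),(183,358)]),[.52,-.235,0],.016)
for f in (u,):
    c,n=np.cos(f[2]),np.sin(f[2]);print('unit-derived post',f[:2]+np.array([c,n])*-.075)
c,n=np.cos(sl[2]),np.sin(sl[2]);print('slider post',sl[:2]+np.array([c,n])*-.045)
E
```

```text
fit [ 0.5573 -0.2387  0.0079] res px [[-0.3, -0.5], [-1.5, 0.7], [1.0, -1.3], [-0.3, 0.4], [0.5, 0.2], [0.6, 0.8]]
fit [ 0.5277 -0.2367  0.0359] res px [[-0.4, -0.3], [-0.0, -0.0], [-0.4, 0.8], [-1.1, 0.2], [1.1, -0.4], [0.7, -0.3]]
unit-derived post [ 0.48229823 -0.23930233]
slider post [ 0.48269877 -0.23833149]
```

```bash
python3 -c "
from h import *
go((.4825,-.239,.11,.01),(.4825,-.239,.053,.01))"
```

```text
now [ 0.4495 -0.271   0.2501] yaw -0.0023 gap 0.0879 t 1.6
(0.4825, -0.239, 0.11, 0.01) -> [0.033, -0.0321, 0.1401] -0.0123
(0.4825, -0.239, 0.053, 0.01) -> [0.033, -0.0321, 0.1971] -0.0123
```

>>> servo_tool([
  {"jaw": -0.2, "offset": [0.033, -0.0321, 0.1], "twist": -0.0123},
  {"jaw": -0.2, "offset": [0.033, -0.0321, 0.14], "twist": -0.0123},
  {"jaw": -0.2, "offset": [0.033, -0.0321, 0.14], "twist": -0.0123},
  {"jaw": -0.2, "offset": [0.033, -0.0321, 0.14], "twist": -0.0123},
  {"jaw": -0.2, "offset": [0.033, -0.0321, 0.14], "twist": -0.0123},
])

```text
clock: 2.22
ee_pos: [0.4836, -0.2391, 0.1113]
tcp_rot: [1.0, 0.006, 0.001, 0.0]
contact_force: [0.4, -0.5, -0.2]
finger_gap: 0.0418
```

```bash
python3 -c "
from h import *
s,d=wsnap('w2');
print(proj(d,[[.4825-.007,-.239+.011,.061],[.4825+.007,-.239-.011,.061]],s))
go((.4825,-.239,.053,.01))"
```

```text
[[265.69957237 210.34674612]
 [288.67641994 245.56713579]]
now [ 0.4839 -0.2393  0.1117] yaw 0.0115 gap 0.0377 t 2.275
(0.4825, -0.239, 0.053, 0.01) -> [-0.0015, -0.0004, 0.0587] 0.0015
```

View pics/w2.png

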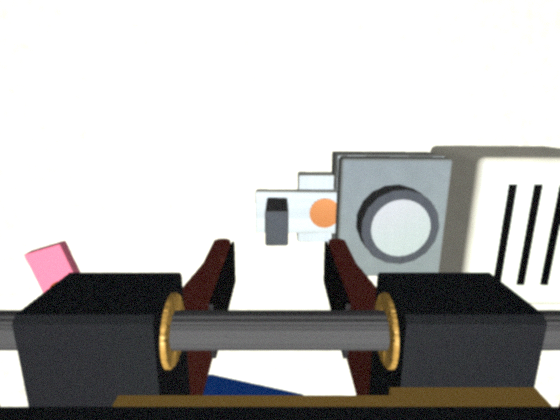

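>>> servo_tool([
  {"jaw": -0.2, "offset": [-0.001, 0, 0.03], "twist": 0},
  {"jaw": -0.2, "offset": [-0.001, 0, 0.0585], "twist": 0},
  {"jaw": -0.2, "offset": [-0.001, 0, 0.0585], "twist": 0},
  {"jaw": -1, "offset": [-0.001, 0, 0.0585], "twist": 0},
  {"jaw": -1, "offset": [-0.001, 0, 0.0585], "twist": 0},
  {"jaw": -1, "offset": [-0.001, 0, 0.0585], "twist": 0},
  {"jaw": -1, "offset": [-0.001, 0, 0.0585], "twist": 0},
], grip_force=30)

```text
clock: 3.15
ee_pos: [0.4828, -0.2387, 0.053]
tcp_rot: [1.0, 0.006, 0.001, 0.001]
contact_force: [-0.9, -0.4, 6.9]
finger_gap: 0.0137
```

```bash
python3 -c "
from h import *
s=get_state();x=s['ee_pos'];c,n=np.cos(.01),np.sin(.01);L=.08
print(s['contact_force'],s['finger_gap']);go((x[0]-L*c,x[1]-L*n,x[2],yaw(s)))"
```

```text
[-0.86445298 -0.36553067  6.85457526] 0.013698963613348
now [ 0.4828 -0.2387  0.053 ] yaw 0.0125 gap 0.0137 t 3.15
(np.float64(0.40276932629226786), np.float64(-0.2395014329448611), np.float64(0.0529631663387017), np.float64(0.012481131741215025)) -> [-0.08, -0.0002, -0.0001] -0.0
```

>>> servo_tool([
  {"jaw": -1, "offset": [-0.005, 0, -0.001], "twist": 0},
  {"jaw": -1, "offset": [-0.015, 0, -0.001], "twist": 0},
  {"jaw": -1, "offset": [-0.03, 0, -0.001], "twist": 0},
  {"jaw": -1, "offset": [-0.045, 0, -0.001], "twist": 0},
  {"jaw": -1, "offset": [-0.06, 0, -0.001], "twist": 0},
  {"jaw": -1, "offset": [-0.072, 0, -0.001], "twist": 0},
  {"jaw": -1, "offset": [-0.08, 0, -0.001], "twist": 0},
  {"jaw": -1, "offset": [-0.08, 0, -0.001], "twist": 0},
])

```text
clock: 4.15
ee_pos: [0.4011, -0.2389, 0.0527]
tcp_rot: [1.0, 0.006, -0.0, -0.0]
contact_force: [-0.1, 0.2, 0.9]
finger_gap: 0.0139
```

```bash
python3 -c "
from h import *
s,d=wsnap('w3');print(s['contact_force'],s['finger_gap'],s['wrist_torque'])
c=cal('scene');cv2.imwrite('pics/s3.png',cv2.convertScaleAbs(cv2.resize(c['image'][100:290,60:310],None,fx=3,fy=3),alpha=1.6))
go()"
```

```text
[-0.10613271  0.22896661  0.88697621] 0.013867835790616427 [-0.06679569 -0.05482054 -0.02896062]
now [ 0.402  -0.2391  0.0528] yaw 0.0122 gap 0.0138 t 4.25
```

View pics/w3.png

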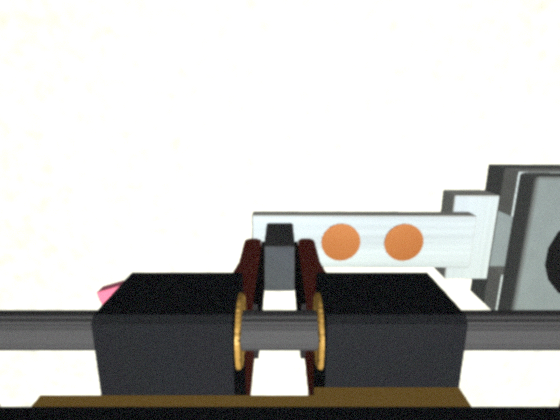

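View pics/s3.png

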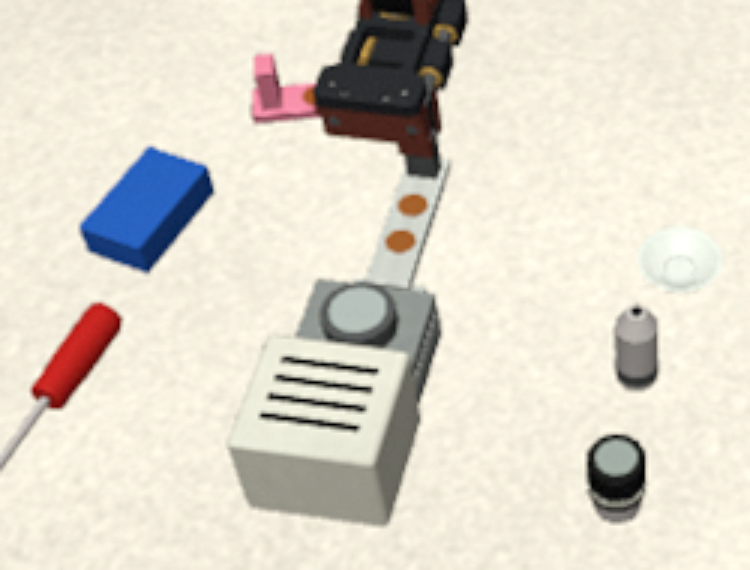

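>>> servo_tool([
  {"jaw": -1, "offset": [0, 0, -0.02], "twist": 0},
  {"jaw": -1, "offset": [0, 0, -0.055], "twist": 0},
  {"jaw": -1, "offset": [0, -0.01, -0.095], "twist": 0},
  {"jaw": -1, "offset": [0.01, -0.04, -0.13], "twist": 0},
  {"jaw": -1, "offset": [0.03, -0.08, -0.15], "twist": 0},
  {"jaw": -1, "offset": [0.045, -0.125, -0.15], "twist": 0},
  {"jaw": -1, "offset": [0.06, -0.17, -0.15], "twist": 0},
  {"jaw": -1, "offset": [0.075, -0.215, -0.15], "twist": 0},
  {"jaw": -1, "offset": [0.09, -0.255, -0.15], "twist": 0},
  {"jaw": -1, "offset": [0.1, -0.295, -0.15], "twist": 0},
])

```text
clock: 5.5
ee_pos: [0.4992, 0.0589, 0.2027]
tcp_rot: [1.0, 0.007, 0.0, -0.0]
contact_force: [0.6, -0.4, -0.9]
finger_gap: 0.0137
```

>>> servo_tool([
  {"jaw": -1, "offset": [0.01, -0.035, 0], "twist": 0},
  {"jaw": -1, "offset": [0.02, -0.06, 0], "twist": 0},
  {"jaw": -1, "offset": [0.028, -0.075, 0], "twist": 0},
  {"jaw": -1, "offset": [0.028, -0.075, 0], "twist": 0},
  {"jaw": -1, "offset": [0.028, -0.075, 0], "twist": 0},
])

```text
clock: 6.12
ee_pos: [0.5251, 0.1317, 0.2026]
tcp_rot: [1.0, 0.006, -0.0, 0.0]
contact_force: [-0.0, -0.4, -1.0]
finger_gap: 0.0135
```

```bash
python3 -c "
from h import *
s,d=wsnap('w4',1.2);print(s['contact_force'],s['finger_gap'],s['wrist_torque'])
go()"
```

```text
[-0.04515828 -0.38328271 -1.04711881] 0.013485469273735081 [-0.02762922 -0.09667923  0.03921497]
now [0.5251 0.1315 0.2026] yaw 0.0116 gap 0.0139 t 6.175
```

View pics/w4.png

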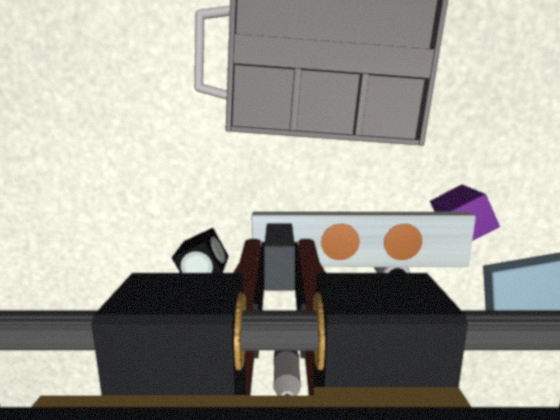

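>>> servo_tool([
  {"jaw": -1, "offset": [0, -0.035, 0], "twist": 0},
  {"jaw": -1, "offset": [0, -0.05, 0], "twist": 0},
  {"jaw": -1, "offset": [0, -0.05, 0], "twist": 0},
  {"jaw": -1, "offset": [0, -0.05, 0], "twist": 0},
])

```text
clock: 6.68
ee_pos: [0.5248, 0.1816, 0.2027]
tcp_rot: [1.0, 0.006, -0.0, 0.0]
contact_force: [-0.4, 0.7, -0.8]
finger_gap: 0.0139
```

```bash
python3 -c "
from h import *
s,d=wsnap('w5',1.2)
im=cv2.imread('pics/w5.png');cv2.imwrite('pics/w5a.png',cv2.resize(im[10:220,200:470],None,fx=2.9,fy=2.8,interpolation=cv2.INTER_CUBIC))
go()"
```

```text
now [0.5248 0.1816 0.2027] yaw 0.0119 gap 0.0135 t 6.725
```

View pics/w5a.png

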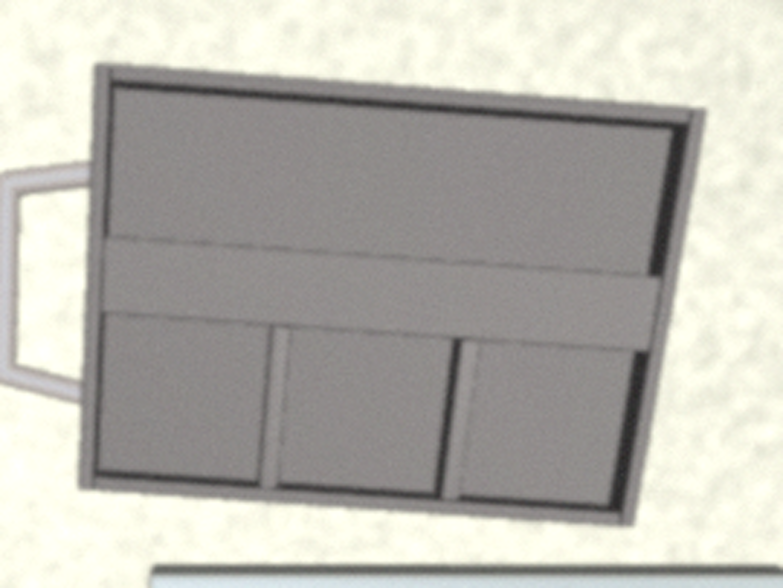

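```bash
python3 - <<'E'
from h import *
s=get_state();d=imaging.snapshot('wrist')
A=lambda p:np.array(p)/[2.9,2.8]+[200,10]
f=fit(d,s,[(-.092,.067,.018),(.092,.067,.018),(.092,-.067,.018),(-.092,-.067,.018)],A([(97,64),(705,110),(632,523),(80,487)]),[.57,.24,0])
c,n=np.cos(f[2]),np.sin(f[2])
W=lambda x,y:(f[0]+c*x-n*y,f[1]+n*x+c*y)
for b in [(-.06,-.035),(0,-.035),(.06,-.035),(0,.039),(-.045,.039)]: print(b,np.round(W(*b),4))
# current slider pose in hand
sl=fit(d,s,[(-.06,.015,.009),(-.06,-.015,.009),(.06,.015,.009),(.06,-.015,.009)],[(252,213),(252,266),(475,214),(470,266)],[.57,.18,0],z=.2027-.0528+.016)
p=sl[:2]-.045*np.array([np.cos(sl[2]),np.sin(sl[2])]);print(p,s['ee_pos'])
E
```

```text
fit [ 0.5707  0.2425 -0.06  ] res px [[-1.2, -0.9], [1.2, -0.9], [0.9, 1.6], [-1.0, 1.0]]
(-0.06, -0.035) [0.5087 0.2111]
(0, -0.035) [0.5686 0.2075]
(0.06, -0.035) [0.6285 0.2039]
(0, 0.039) [0.573  0.2814]
(-0.045, 0.039) [0.5281 0.2841]
fit [0.5697 0.1826 0.0097] res px [[-1.1, 0.4], [-0.2, -0.2], [1.8, -0.2], [-0.5, 0.2]]
[0.52467471 0.18211922] [0.52480647 0.18155813 0.20273842]
```

```bash
python3 -c "
from h import *
go((.528,.2838,.10,-.058))"
```

```text
now [0.5249 0.1816 0.2027] yaw 0.0117 gap 0.0139 t 6.775
(0.528, 0.2838, 0.1, -0.058) -> [0.0044, -0.1022, 0.1027] 0.0697
```

>>> servo_tool([
  {"jaw": -1, "offset": [0.002, -0.03, 0], "twist": 0.02},
  {"jaw": -1, "offset": [0.003, -0.065, 0.01], "twist": 0.05},
  {"jaw": -1, "offset": [0.0044, -0.095, 0.035], "twist": 0.0697},
  {"jaw": -1, "offset": [0.0044, -0.1022, 0.07], "twist": 0.0697},
  {"jaw": -1, "offset": [0.0044, -0.1022, 0.095], "twist": 0.0697},
  {"jaw": -1, "offset": [0.0044, -0.1022, 0.1027], "twist": 0.0697},
  {"jaw": -1, "offset": [0.0044, -0.1022, 0.1027], "twist": 0.0697},
  {"jaw": -1, "offset": [0.0044, -0.1022, 0.1027], "twist": 0.0697},
])

```text
clock: 7.78
ee_pos: [0.5291, 0.2847, 0.1013]
tcp_rot: [1.0, -0.029, 0.001, -0.0]
contact_force: [-0.9, -0.4, -0.4]
finger_gap: 0.0137
```

```bash
python3 -c "
from h import *
s,d=wsnap('w6',1.2)
print(s['contact_force'])
go((.528,.2838,.046,-.058),(.528,.2838,.0405,-.058))"
```

```text
[-0.92143774 -0.44301177 -0.43683334]
now [0.5291 0.2848 0.1014] yaw -0.0577 gap 0.0138 t 7.825
(0.528, 0.2838, 0.046, -0.058) -> [-0.0011, 0.0011, 0.0554] 0.0003
(0.528, 0.2838, 0.0405, -0.058) -> [-0.0011, 0.0011, 0.0609] 0.0003
```

View pics/w6.png

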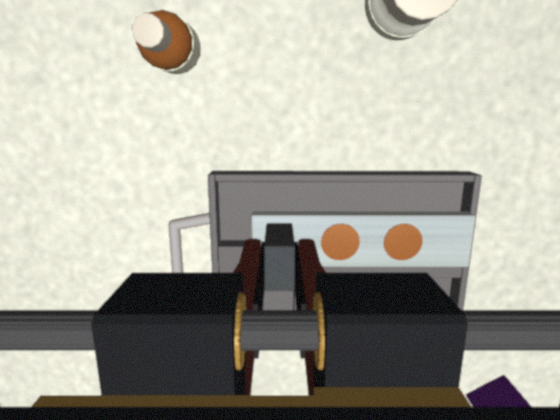

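>>> servo_tool([
  {"jaw": -1, "offset": [-0.0011, 0.0011, 0.02], "twist": 0},
  {"jaw": -1, "offset": [-0.0011, 0.0011, 0.035], "twist": 0},
  {"jaw": -1, "offset": [-0.0011, 0.0011, 0.045], "twist": 0},
  {"jaw": -1, "offset": [-0.0011, 0.0011, 0.051], "twist": 0},
  {"jaw": -1, "offset": [-0.0011, 0.0011, 0.054], "twist": 0},
  {"jaw": -1, "offset": [-0.0011, 0.0011, 0.057], "twist": 0},
  {"jaw": -1, "offset": [-0.0011, 0.0011, 0.0585], "twist": 0},
  {"jaw": -1, "offset": [-0.0011, 0.0011, 0.0585], "twist": 0},
])

```text
clock: 8.82
ee_pos: [0.5269, 0.2837, 0.0417]
tcp_rot: [1.0, -0.029, 0.0, -0.0]
contact_force: [-0.4, 0.1, -0.9]
finger_gap: 0.0136
```

```bash
python3 -c "
from h import *
s,d=wsnap('w7',1.2)
print(s['contact_force'])
go((.528,.2838,.0405,-.058))"
```

```text
[-0.38254997  0.11719002 -0.93938607]
now [0.527  0.2837 0.0417] yaw -0.0574 gap 0.0134 t 8.875
(0.528, 0.2838, 0.0405, -0.058) -> [0.001, -0.0002, 0.0012] 0.0006
```

View pics/w7.png

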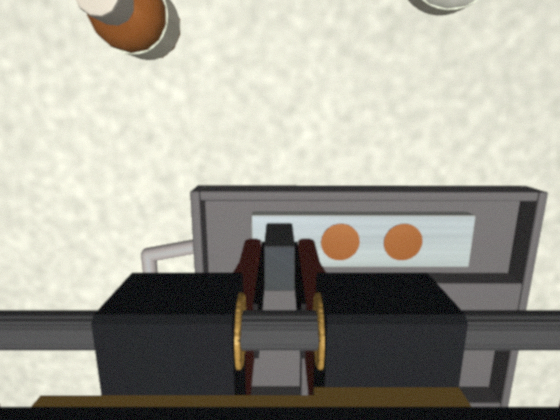

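>>> servo_tool([
  {"jaw": -1, "offset": [0, 0, 0.0007], "twist": 0},
  {"jaw": -1, "offset": [0, 0, 0.0014], "twist": 0},
  {"jaw": -1, "offset": [0, 0, 0.0014], "twist": 0},
])

```text
clock: 9.25
ee_pos: [0.5271, 0.2838, 0.0411]
tcp_rot: [1.0, -0.029, 0.0, -0.0]
contact_force: [-2.1, 0.1, 6.1]
finger_gap: 0.0136
```

>>> servo_tool([
  {"jaw": -0.4, "offset": [0, 0, 0], "twist": 0},
  {"jaw": -0.3, "offset": [0, 0, 0], "twist": 0},
  {"jaw": -0.3, "offset": [0, 0, 0], "twist": 0},
  {"jaw": -0.3, "offset": [0, 0, -0.01], "twist": 0},
  {"jaw": -0.3, "offset": [0, 0, -0.04], "twist": 0},
  {"jaw": 0.3, "offset": [0, 0.0, -0.1], "twist": 0},
  {"jaw": 0.3, "offset": [0, 0.0, -0.13], "twist": 0},
  {"jaw": 0.3, "offset": [0, 0, -0.13], "twist": 0},
])

```text
clock: 10.25
ee_pos: [0.529, 0.2845, 0.1736]
tcp_rot: [1.0, -0.029, 0.003, -0.001]
contact_force: [-0.0, -0.5, -0.3]
finger_gap: 0.0557
```

```bash
python3 -c "
from h import *
s,d=wsnap('w8',1.2)
go((.45,.0,.2,0))"
```

```text
now [0.5276 0.2839 0.1715] yaw -0.0574 gap 0.0565 t 10.3
(0.45, 0.0, 0.2, 0) -> [-0.0611, 0.2879, -0.0291] -0.0574
```

View pics/w8.png

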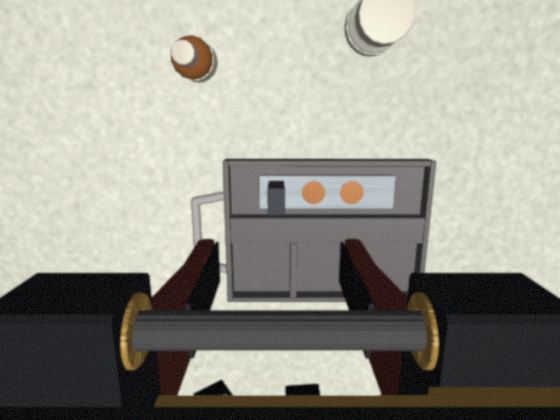

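```bash
python3 -c "
from h import *
go((.54,-.07,.27,0))"
```

```text
now [0.5276 0.2839 0.1715] yaw -0.0574 gap 0.0565 t 10.3
(0.54, -0.07, 0.27, 0) -> [0.033, 0.3525, -0.0989] -0.0574
```

>>> servo_tool([
  {"jaw": 1, "offset": [0.033, 0.3525, -0.0989], "twist": -0.0574},
  {"jaw": 1, "offset": [0.033, 0.3525, -0.0989], "twist": -0.0574},
  {"jaw": 1, "offset": [0.033, 0.3525, -0.0989], "twist": -0.0574},
  {"jaw": 1, "offset": [0.033, 0.3525, -0.0989], "twist": -0.0574},
  {"jaw": 1, "offset": [0.033, 0.3525, -0.0989], "twist": -0.0574},
  {"jaw": 1, "offset": [0.033, 0.3525, -0.0989], "twist": -0.0574},
  {"jaw": 1, "offset": [0.033, 0.3525, -0.0989], "twist": -0.0574},
  {"jaw": 1, "offset": [0.033, 0.3525, -0.0989], "twist": -0.0574},
  {"jaw": 1, "offset": [0.033, 0.3525, -0.0989], "twist": -0.0574},
])

```text
clock: 11.42
ee_pos: [0.5388, -0.0686, 0.2678]
tcp_rot: [1.0, 0.001, -0.001, -0.001]
contact_force: [-0.2, 0.2, 0.2]
finger_gap: 0.0878
```

```bash
python3 -c "
from h import *
s,d=wsnap('w9',1.3)
im=cv2.imread('pics/w9.png');cv2.imwrite('pics/w9a.png',cv2.resize(im[0:210,140:400],None,fx=3,fy=2.8,interpolation=cv2.INTER_CUBIC))
go()"
```

```text
now [ 0.539  -0.0685  0.268 ] yaw 0.002 gap 0.0877 t 11.475
```

View pics/w9.png

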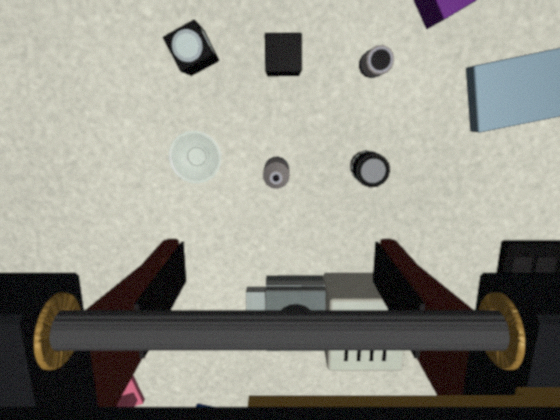

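View pics/w9a.png

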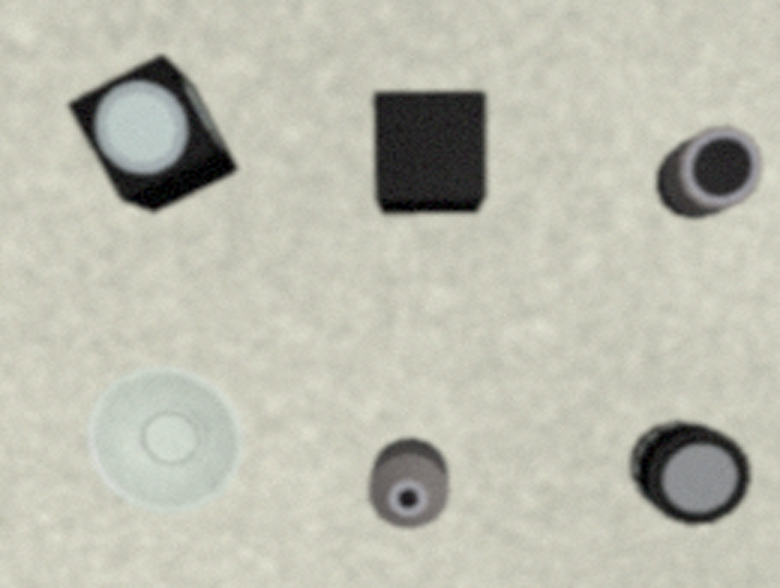

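```bash
python3 - <<'E'
from h import *
np.set_printoptions(precision=4,suppress=True)
s=get_state();d=imaging.snapshot('wrist')
A=lambda p:np.array(p)/[3,2.8]+[140,0]
for n,p,z in [('cube',(141,127),.046),('eye',(701,479),.05),('long',(407,497),.066),('short',(723,166),.04),('blank',(430,145),.046)]: print(n,back(d,A(p),z,s))
fit(d,s,[(-.018,.018,.046),(.018,.018,.046),(0,0,.046)],A([(70,103),(163,57),(141,127)]),[.45,.06,.45])
E
```

```text
cube [[0.4498 0.0606 0.046 ]]
eye [[ 0.6357 -0.06    0.05  ]]
long [[ 0.535  -0.0641  0.066 ]]
short [[0.6383 0.049  0.04  ]]
blank [[0.5423 0.0549 0.046 ]]
fit [0.4502 0.0596 0.4407] res px [[-1.4, 0.0], [0.8, -1.1], [0.6, 1.2]]
```

```bash
python3 -c "
from h import *
go((.450,.060,.14,-1.11))"
```

```text
now [ 0.5391 -0.0687  0.2683] yaw 0.002 gap 0.0878 t 11.525
(0.45, 0.06, 0.14, -1.11) -> [-0.0887, -0.1287, 0.1285] 1.112
```

>>> servo_tool([
  {"jaw": 1, "offset": [-0.0887, -0.1287, 0.1], "twist": 1.112},
  {"jaw": 1, "offset": [-0.0887, -0.1287, 0.1], "twist": 1.112},
  {"jaw": 1, "offset": [-0.0887, -0.1287, 0.1285], "twist": 1.112},
  {"jaw": 1, "offset": [-0.0887, -0.1287, 0.1285], "twist": 1.112},
  {"jaw": 1, "offset": [-0.0887, -0.1287, 0.1285], "twist": 1.112},
  {"jaw": 1, "offset": [-0.0887, -0.1287, 0.1285], "twist": 1.112},
  {"jaw": 1, "offset": [-0.0887, -0.1287, 0.1285], "twist": 1.112},
  {"jaw": 1, "offset": [-0.0887, -0.1287, 0.1285], "twist": 1.112},
])

```text
clock: 12.52
ee_pos: [0.4508, 0.059, 0.1406]
tcp_rot: [0.85, -0.526, -0.0, -0.0]
contact_force: [0.5, 0.2, 0.6]
finger_gap: 0.0878
```

```bash
python3 -c "
from h import *
s,d=wsnap('w10',1.3)
go((.450,.060,.043,-1.11))"
```

```text
now [0.4509 0.0588 0.1406] yaw -1.1088 gap 0.0879 t 12.575
(0.45, 0.06, 0.043, -1.11) -> [-0.0014, 0.0003, 0.0976] 0.0012
```

View pics/w10.png

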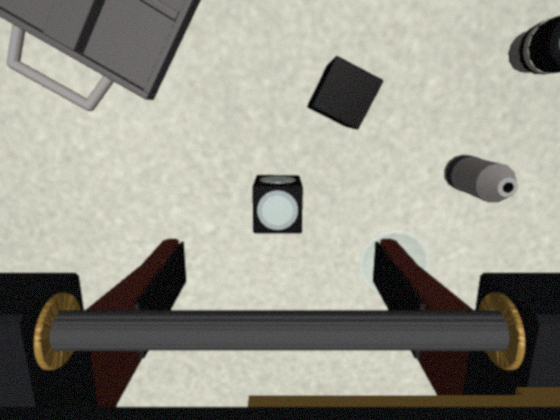

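>>> servo_tool([
  {"jaw": 0.6, "offset": [-0.001, 0, 0.05], "twist": 0},
  {"jaw": 0.4, "offset": [-0.001, 0, 0.085], "twist": 0},
  {"jaw": 0.3, "offset": [-0.001, 0, 0.0976], "twist": 0},
  {"jaw": 0.0, "offset": [-0.001, 0, 0.0976], "twist": 0},
  {"jaw": -1, "offset": [-0.001, 0, 0.0976], "twist": 0},
  {"jaw": -1, "offset": [-0.001, 0, 0.0976], "twist": 0},
  {"jaw": -1, "offset": [-0.001, 0, 0.0976], "twist": 0},
  {"jaw": -1, "offset": [-0.001, 0, 0.0976], "twist": 0},
], grip_force=25)

```text
clock: 13.58
ee_pos: [0.4515, 0.0596, 0.0439]
tcp_rot: [0.849, -0.528, 0.001, -0.001]
contact_force: [-0.5, 1.1, 6.9]
finger_gap: 0.0349
```

```bash
python3 -c "
from h import *
print(get_state()['contact_force'])
go((.45,.06,.12,-1.11),(.5085,.2105,.13,-1.629),(.5085,.2105,.0475,-1.629))"
```

```text
[-0.48630873  1.09506367  6.91700716]
now [0.4515 0.0596 0.0439] yaw -1.1121 gap 0.0349 t 13.575
(0.45, 0.06, 0.12, -1.11) -> [-0.001, 0.001, -0.0761] -0.0021
(0.5085, 0.2105, 0.13, -1.629) -> [-0.11, -0.1181, -0.0859] 0.5169
(0.5085, 0.2105, 0.0475, -1.629) -> [-0.11, -0.1179, -0.0034] 0.5169
```

>>> servo_tool([
  {"jaw": -1, "offset": [0, 0, -0.03], "twist": 0},
  {"jaw": -1, "offset": [0, 0, -0.08], "twist": 0},
  {"jaw": -1, "offset": [-0.03, -0.03, -0.086], "twist": 0.15},
  {"jaw": -1, "offset": [-0.06, -0.065, -0.086], "twist": 0.3},
  {"jaw": -1, "offset": [-0.09, -0.1, -0.086], "twist": 0.45},
  {"jaw": -1, "offset": [-0.11, -0.118, -0.086], "twist": 0.517},
  {"jaw": -1, "offset": [-0.11, -0.118, -0.086], "twist": 0.517},
  {"jaw": -1, "offset": [-0.11, -0.118, -0.086], "twist": 0.517},
])

```text
clock: 14.58
ee_pos: [0.5067, 0.2095, 0.1288]
tcp_rot: [-0.687, 0.727, 0.0, -0.001]
contact_force: [-0.7, 0.1, -0.9]
finger_gap: 0.0349
```

```bash
python3 -c "
from h import *
s,d=wsnap('w11',1.3)
go((.5085,.2105,.05,-1.629))"
```

```text
now [0.5067 0.2093 0.1288] yaw -1.6285 gap 0.0348 t 14.625
(0.5085, 0.2105, 0.05, -1.629) -> [-0.0014, -0.0018, 0.0788] 0.0005
```

View pics/w11.png

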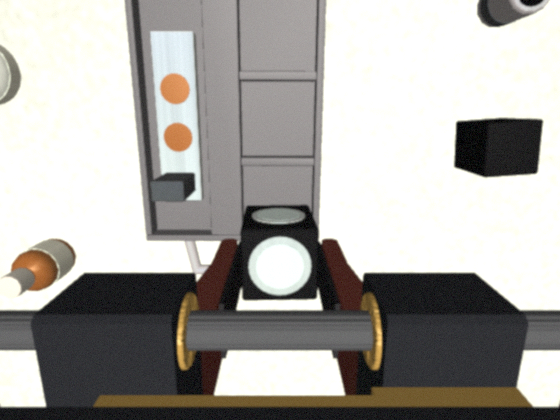

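>>> servo_tool([
  {"jaw": -1, "offset": [-0.001, -0.0015, 0.025], "twist": 0},
  {"jaw": -1, "offset": [-0.001, -0.0015, 0.05], "twist": 0},
  {"jaw": -1, "offset": [-0.001, -0.0015, 0.065], "twist": 0},
  {"jaw": -1, "offset": [-0.001, -0.0015, 0.074], "twist": 0},
  {"jaw": -1, "offset": [-0.001, -0.0015, 0.078], "twist": 0},
  {"jaw": -1, "offset": [-0.001, -0.0015, 0.08], "twist": 0},
  {"jaw": -1, "offset": [-0.001, -0.0015, 0.08], "twist": 0},
])

```text
clock: 15.5
ee_pos: [0.5094, 0.2113, 0.0494]
tcp_rot: [-0.686, 0.727, -0.0, 0.0]
contact_force: [0.6, 0.0, -0.9]
finger_gap: 0.0344
```

```bash
python3 -c "
from h import *
s,d=wsnap('w12',1.3)
print(s['contact_force']);go()"
```

```text
[ 0.58184427  0.02067998 -0.88309781]
now [0.5094 0.2114 0.0494] yaw -1.6288 gap 0.035 t 15.55
```

View pics/w12.png

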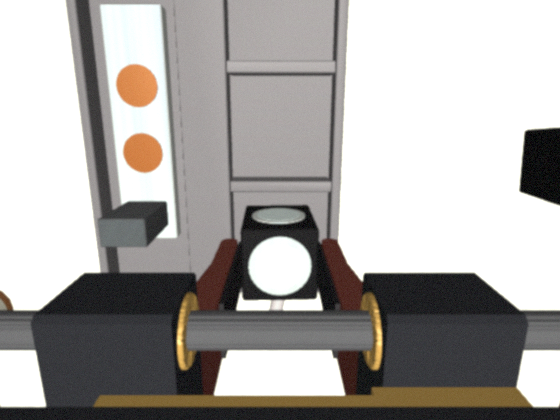

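>>> servo_tool([
  {"jaw": -1, "offset": [0, 0, 0.001], "twist": 0},
  {"jaw": -1, "offset": [0, 0, 0.0018], "twist": 0},
  {"jaw": -1, "offset": [0, 0, 0.0018], "twist": 0},
])

```text
clock: 15.92
ee_pos: [0.5096, 0.2116, 0.048]
tcp_rot: [-0.686, 0.727, -0.0, 0.001]
contact_force: [-1.2, 0.3, 5.2]
finger_gap: 0.035
```

Contact with the floor; release, and lift.

>>> servo_tool([
  {"jaw": 0.1, "offset": [0, 0, 0], "twist": 0},
  {"jaw": 0.2, "offset": [0, 0, 0], "twist": 0},
  {"jaw": 0.2, "offset": [0, 0, 0], "twist": 0},
  {"jaw": 0.2, "offset": [0, 0, -0.015], "twist": 0},
  {"jaw": 0.2, "offset": [0, 0, -0.06], "twist": 0},
  {"jaw": 0.6, "offset": [0, 0, -0.12], "twist": 0},
  {"jaw": 0.6, "offset": [0, 0, -0.12], "twist": 0},
])

```text
clock: 16.8
ee_pos: [0.513, 0.2123, 0.173]
tcp_rot: [-0.686, 0.727, -0.002, 0.005]
contact_force: [0.2, 0.9, -0.1]
finger_gap: 0.0687
```

```bash
python3 -c "
from h import *
s,d=wsnap('w13',1.1)
go((.6345,-.06,.16,-1.6),(.6345,-.06,.046,-1.6))"
```

```text
now [0.5111 0.2118 0.1704] yaw -1.629 gap 0.0697 t 16.85
(0.6345, -0.06, 0.16, -1.6) -> [0.2642, -0.1389, 0.0107] -0.029
(0.6345, -0.06, 0.046, -1.6) -> [0.2644, -0.1382, 0.1247] -0.029
```

View pics/w13.png

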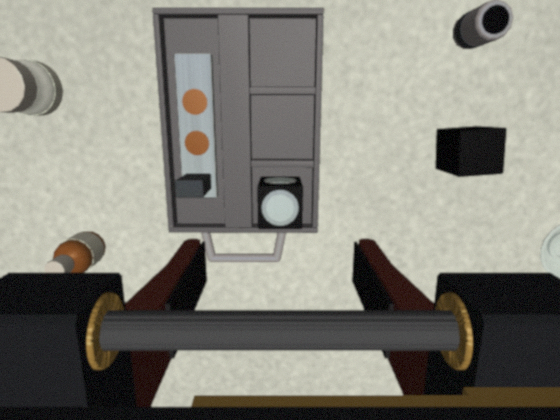

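>>> servo_tool([
  {"jaw": 1, "offset": [0.264, -0.139, 0.01], "twist": -0.029},
  {"jaw": 1, "offset": [0.264, -0.139, 0.01], "twist": -0.029},
  {"jaw": 1, "offset": [0.264, -0.139, 0.01], "twist": -0.029},
  {"jaw": 1, "offset": [0.264, -0.139, 0.01], "twist": -0.029},
  {"jaw": 1, "offset": [0.264, -0.139, 0.01], "twist": -0.029},
  {"jaw": 1, "offset": [0.264, -0.139, 0.01], "twist": -0.029},
  {"jaw": 1, "offset": [0.264, -0.139, 0.01], "twist": -0.029},
  {"jaw": 1, "offset": [0.264, -0.139, 0.01], "twist": -0.029},
])

```text
clock: 17.85
ee_pos: [0.6314, -0.0589, 0.1567]
tcp_rot: [-0.697, 0.717, 0.001, -0.0]
contact_force: [-0.2, -0.0, -0.4]
finger_gap: 0.0881
```

```bash
python3 -c "
from h import *
s,d=wsnap('w14',1.3)
print(proj(d,[[.6345,-.06,.05]],s))
go((.6345,-.06,.046,-1.6))"
```

```text
[[281.305456   200.15965855]]
now [ 0.6317 -0.0589  0.157 ] yaw -1.5984 gap 0.0877 t 17.9
(0.6345, -0.06, 0.046, -1.6) -> [0.0011, -0.003, 0.1109] 0.0016
```

View pics/w14.png

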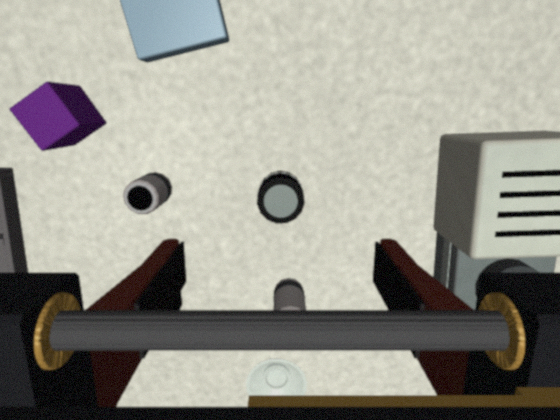

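>>> servo_tool([
  {"jaw": 0.8, "offset": [0.001, -0.003, 0.05], "twist": 0},
  {"jaw": 0.5, "offset": [0.001, -0.003, 0.095], "twist": 0},
  {"jaw": 0.3, "offset": [0.001, -0.003, 0.111], "twist": 0},
  {"jaw": 0.0, "offset": [0.001, -0.003, 0.111], "twist": 0},
  {"jaw": -1, "offset": [0.001, -0.003, 0.111], "twist": 0},
  {"jaw": -1, "offset": [0.001, -0.003, 0.111], "twist": 0},
  {"jaw": -1, "offset": [0.001, -0.003, 0.111], "twist": 0},
  {"jaw": -1, "offset": [0.001, -0.003, 0.111], "twist": 0},
], grip_force=25)

```text
clock: 18.9
ee_pos: [0.6394, -0.0623, 0.0507]
tcp_rot: [-0.697, 0.717, -0.003, 0.002]
contact_force: [-1.0, 0.6, 24.9]
finger_gap: 0.0134
```

```bash
python3 -c "
from h import *
print(get_state()['contact_force'])
go((.5688,.2073,.14,-1.629))"
```

```text
[-0.98169687  0.63254656 24.85060787]
now [ 0.6394 -0.0623  0.0507] yaw -1.6001 gap 0.0134 t 18.9
(0.5688, 0.2073, 0.14, -1.629) -> [-0.2673, 0.0777, -0.0903] 0.0289
```

```bash
python3 -c "
from h import *
s,d=wsnap('w15',1.3)
print(s['contact_force'],s['wrist_torque'])
c=cal('scene');cv2.imwrite('pics/s15.png',cv2.convertScaleAbs(cv2.resize(c['image'][130:330,200:420],None,fx=3,fy=3),alpha=1.6))
go()"
```

```text
[-0.98169687  0.63254656 24.85060787] [-0.11404747  0.28241968  0.00902801]
now [ 0.6398 -0.0626  0.0511] yaw -1.5999 gap 0.0123 t 19.0
```

View pics/w15.png

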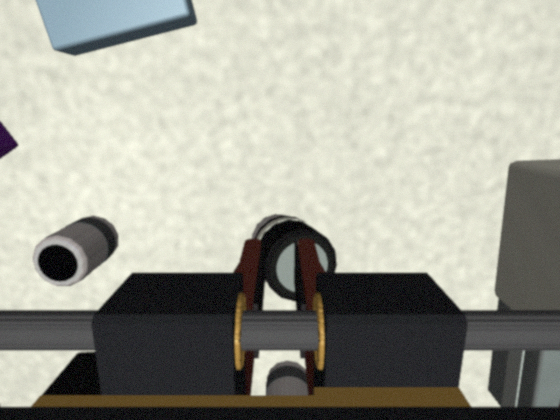

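View pics/s15.png

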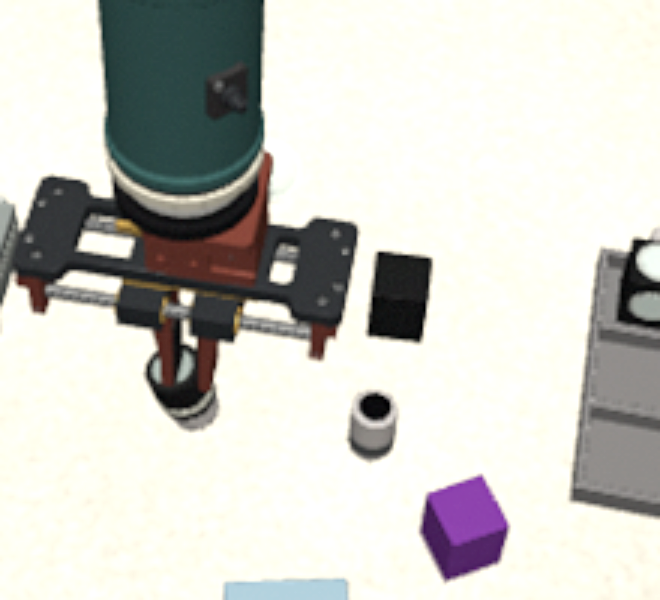

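>>> servo_tool([
  {"jaw": -0.72, "offset": [0, 0, -0.003], "twist": 0},
  {"jaw": -0.72, "offset": [0, 0, -0.006], "twist": 0},
])

```text
clock: 19.25
ee_pos: [0.6364, -0.0617, 0.0537]
tcp_rot: [-0.697, 0.717, -0.001, 0.001]
contact_force: [0.9, 0.3, -0.6]
finger_gap: 0.0125
```

```bash
python3 -c "
from h import *
s,d=wsnap('w16',1.3)
print(s['contact_force'],s['wrist_torque'])
c=cal('scene');cv2.imwrite('pics/s16.png',cv2.convertScaleAbs(cv2.resize(c['image'][190:300,200:340],None,fx=5,fy=5),alpha=1.6))
go()"
```

```text
[ 0.90744167  0.30094419 -0.64912886] [ 0.02560128 -0.02763198  0.01726351]
now [ 0.6359 -0.0616  0.0531] yaw -1.6001 gap 0.0127 t 19.35
```

View pics/w16.png

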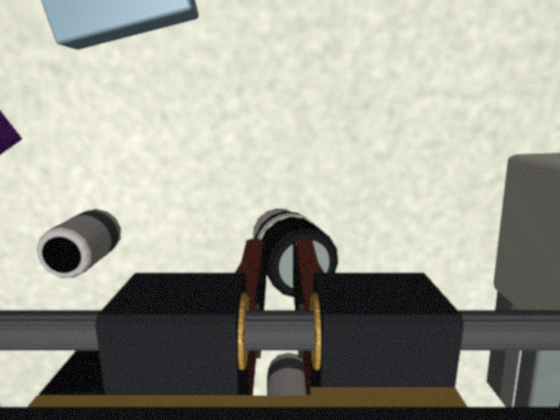

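View pics/s16.png

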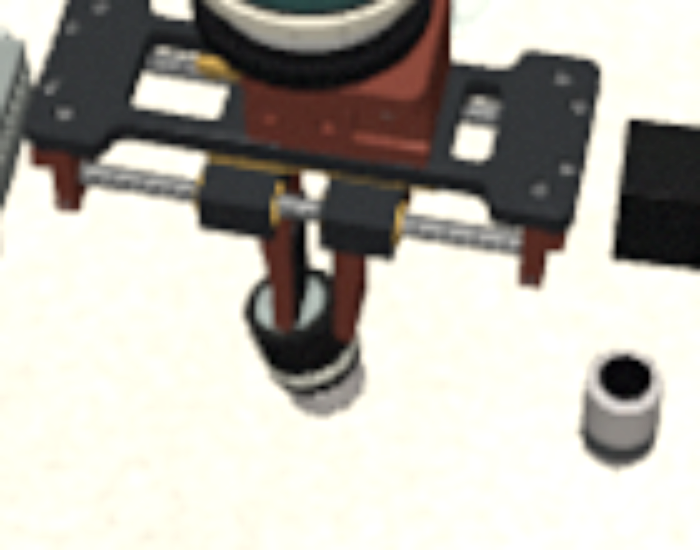

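>>> servo_tool([
  {"jaw": -0.72, "offset": [0, 0, 0.002], "twist": 0},
  {"jaw": -0.6, "offset": [0, 0, 0.002], "twist": 0},
  {"jaw": -0.6, "offset": [0, 0, 0.002], "twist": 0},
])

```text
clock: 19.73
ee_pos: [0.6376, -0.0618, 0.052]
tcp_rot: [-0.697, 0.717, -0.002, 0.001]
contact_force: [0.3, 0.5, 13.4]
finger_gap: 0.0172
```

```bash
python3 -c "
from h import *
s,d=wsnap('w17',1.3)
print(s['contact_force'],s['wrist_torque'])
c=cal('scene');t=cal('top');cv2.imwrite('pics/s17.png',cv2.convertScaleAbs(np.hstack([cv2.resize(c['image'][200:300,220:320],None,fx=4,fy=4,interpolation=2),cv2.resize(t['image'][90:190,230:330],None,fx=4,fy=4,interpolation=2)]),alpha=1.8))
go()"
```

```text
[ 0.26055209  0.50479598 13.39360118] [0.05698709 0.02252542 0.00350574]
now [ 0.6376 -0.0619  0.052 ] yaw -1.5999 gap 0.0176 t 19.875
```

View pics/s17.png

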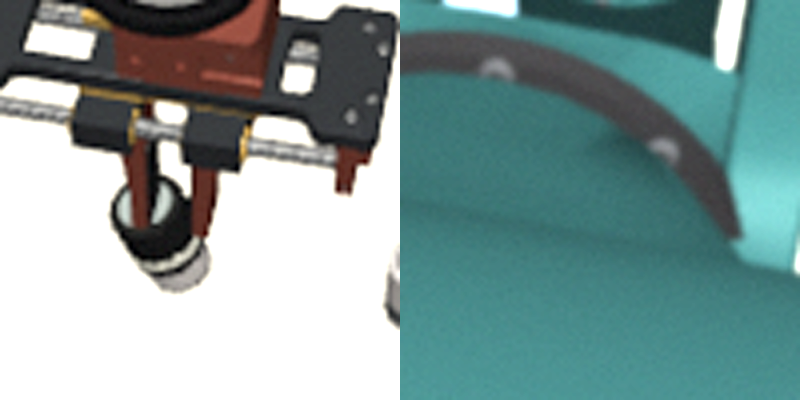

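View pics/w17.png

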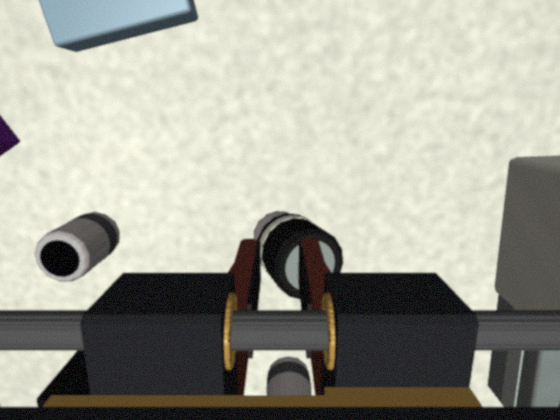

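```bash
python3 -c "
from h import *
s=get_state();d=imaging.snapshot('wrist');c=cal('scene')
for z in (.04,.045,.05): print(z,back(d,(308,264),z,s),back(c,(257,250),z))
print(proj(d,[[s['ee_pos'][0],s['ee_pos'][1]-.009,.03],[s['ee_pos'][0]+.01,s['ee_pos'][1]-.009,.03]],s))
print('base',back(c,[(266,272),(272,266)],0.0))
"
```

```text
0.04 [[ 0.63011397 -0.07575732  0.04      ]] [[ 0.62845204 -0.07695132  0.04      ]]
0.045 [[ 0.63224653 -0.07540391  0.045     ]] [[ 0.63174853 -0.07619431  0.045     ]]
0.05 [[ 0.63437909 -0.07505051  0.05      ]] [[ 0.63504502 -0.0754373   0.05      ]]
[[297.10551857 243.43503623]
 [296.76662856 225.26080335]]
base [[ 6.47210976e-01 -5.75706280e-02  1.11022302e-16]
 [ 6.32568265e-01 -4.88906223e-02 -1.11022302e-16]]
```

>>> servo_tool([
  {"jaw": -0.7, "offset": [0, 0, 0], "twist": 0},
  {"jaw": -0.7, "offset": [0, 0, -0.003], "twist": 0},
  {"jaw": -0.7, "offset": [0, 0, -0.006], "twist": 0},
  {"jaw": -0.7, "offset": [0, 0, -0.01], "twist": 0},
], grip_force=3)

```text
clock: 20.48
ee_pos: [0.6349, -0.0614, 0.0598]
tcp_rot: [-0.697, 0.717, 0.001, -0.0]
contact_force: [-0.6, -0.2, -0.6]
finger_gap: 0.0133
```

```bash
python3 -c "
from h import *
s,d=wsnap('w18',1.3)
print(s['contact_force'],s['wrist_torque'])
c=cal('scene');cv2.imwrite('pics/s18.png',cv2.convertScaleAbs(np.hstack([cv2.resize(c['image'][200:300,220:320],None,fx=4,fy=4,interpolation=2),cv2.resize(d['image'][190:310,220:340],(400,400),interpolation=2)]),alpha=1.4))
go()"
```

```text
[-0.59433563 -0.20961693 -0.62734998] [-0.0054721  -0.02458841  0.02414429]
now [ 0.6356 -0.0616  0.0603] yaw -1.6 gap 0.0132 t 20.575
```

View pics/s18.png

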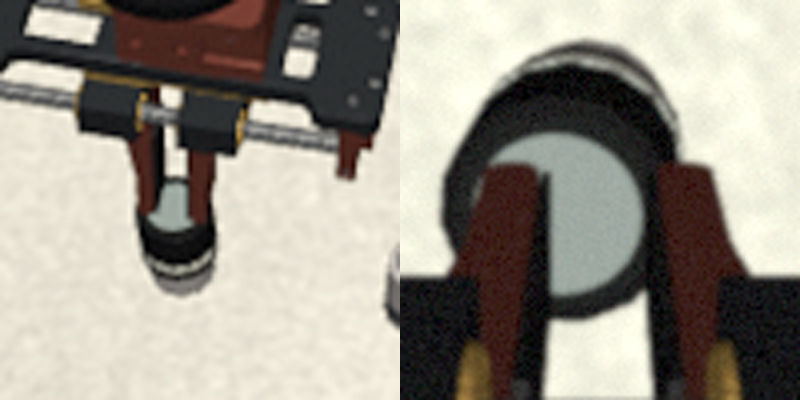

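>>> servo_tool([
  {"jaw": -0.7, "offset": [0, 0, -0.01], "twist": 0},
  {"jaw": -0.7, "offset": [0, 0, -0.03], "twist": 0},
  {"jaw": 0, "offset": [0, 0, -0.07], "twist": 0},
  {"jaw": 1, "offset": [0, 0, -0.1], "twist": 0},
  {"jaw": 1, "offset": [0, 0, -0.1], "twist": 0},
  {"jaw": 1, "offset": [0, 0, -0.1], "twist": 0},
])

```text
clock: 21.32
ee_pos: [0.6349, -0.0614, 0.1596]
tcp_rot: [-0.697, 0.717, 0.0, -0.0]
contact_force: [-0.6, 0.5, -0.0]
finger_gap: 0.0494
```

```bash
python3 -c "
from h import *
s,d=wsnap('w19',1.3)
c=cal('scene');cv2.imwrite('pics/s19.png',cv2.convertScaleAbs(np.hstack([cv2.resize(c['image'][200:300,220:320],None,fx=4,fy=4,interpolation=2),cv2.resize(d['image'][130:250,220:340],(400,400),interpolation=2)]),alpha=1.4))
go()"
```

```text
now [ 0.6343 -0.0613  0.1587] yaw -1.6 gap 0.0573 t 21.425
```

View pics/s19.png

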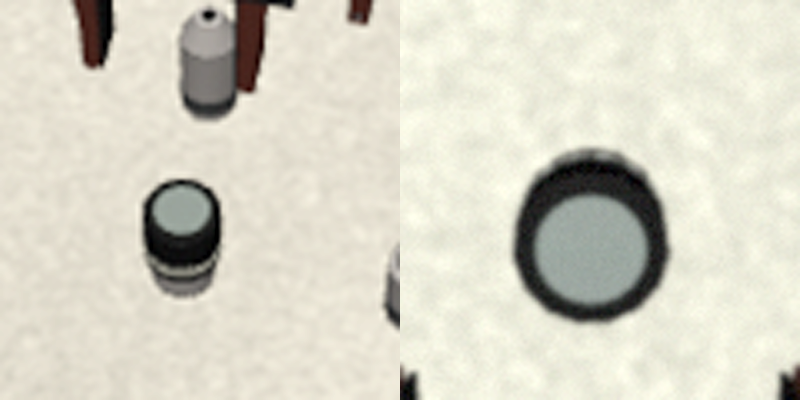

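View pics/w19.png

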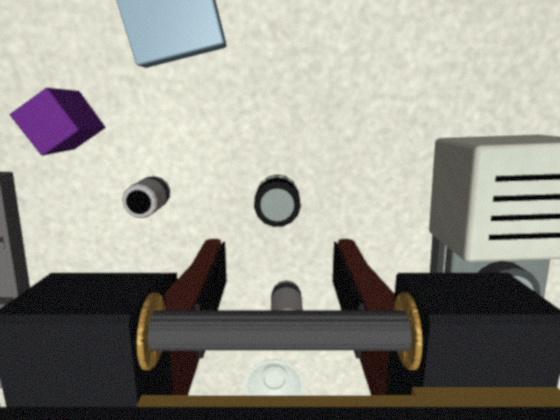

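```bash
python3 -c "
from h import *
s=get_state();d=imaging.snapshot('wrist')
# detect lens ellipse
g=d['image'][130:250,220:340];t=cv2.resize(g,None,fx=4,fy=4,interpolation=2)
b=back(d,(277.6,204.4),.05,s);print(b)
c=cal('scene');print(back(c,(220+181/4-.4,200+209/4-.4),.05))
go((.634,b[0,1],.046,-1.6))"
```

```text
[[ 0.63359134 -0.05952317  0.05      ]]
[[ 0.63662273 -0.06090956  0.05      ]]
now [ 0.6346 -0.0613  0.1588] yaw -1.6 gap 0.0656 t 21.525
(0.634, np.float64(-0.05952317216411428), 0.046, -1.6) -> [-0.0017, 0.0003, 0.1128] -0.0
```

>>> servo_tool([
  {"jaw": 0.5, "offset": [-0.0015, 0, 0.05], "twist": 0},
  {"jaw": 0.5, "offset": [-0.0015, 0, 0.09], "twist": 0},
  {"jaw": 0.4, "offset": [-0.0015, 0, 0.112], "twist": 0},
  {"jaw": 0.2, "offset": [-0.0015, 0, 0.1185], "twist": 0},
  {"jaw": 0.0, "offset": [-0.0015, 0, 0.1185], "twist": 0},
  {"jaw": 0.0, "offset": [-0.0015, 0, 0.1185], "twist": 0},
], grip_force=10)

```text
clock: 22.28
ee_pos: [0.6365, -0.0602, 0.0428]
tcp_rot: [-0.697, 0.717, -0.001, 0.001]
contact_force: [-0.4, -0.7, -0.2]
finger_gap: 0.044
```

```bash
python3 -c "
from h import *
s,d=wsnap('w20',1.3);print(s['contact_force'])
c=cal('scene');cv2.imwrite('pics/s20.png',cv2.convertScaleAbs(np.hstack([cv2.resize(c['image'][200:300,220:320],None,fx=4,fy=4,interpolation=2),cv2.resize(d['image'][180:300,220:340],(400,400),interpolation=2)]),alpha=1.4))
go()"
```

```text
[-0.35039997 -0.65624936 -0.20045261]
now [ 0.6364 -0.0601  0.0429] yaw -1.5999 gap 0.044 t 22.375
```

View pics/s20.png

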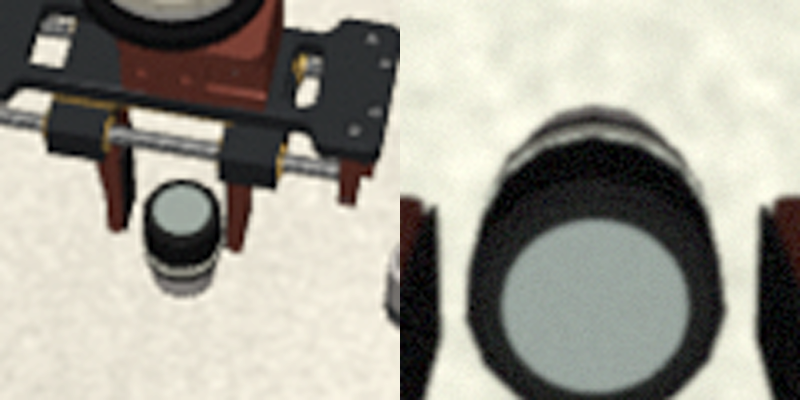

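```bash
python3 -c "
from h import *
c=cal('scene')
print((proj(c,[[.6345,-.06,.021],[.6365,-.038,.021],[.6365,-.082,.021],[.6365,-.06,.021],[.6345,-.06,.05]])-[220,200])*4)
s,d=get_state(),imaging.snapshot('wrist');print((proj(d,[[.6364,-.038,.021],[.6364,-.082,.021],[.6264,-.082,.021],[.6464,-.082,.021],[.634,-.06,.05]],s)-[220,180])*400/120)
"
```

```text
[[183.10073707 239.35124329]
 [229.93816767 249.75253525]
 [134.90389381 236.26773218]
 [182.32372929 242.99632722]
 [182.25538364 203.77052485]]
[[ 59.9393793  216.52885761]
 [338.862601   208.7733735 ]
 [338.93587332 267.95173642]
 [338.78744328 148.07226368]
 [200.11693473 303.13543904]]
```

>>> servo_tool([
  {"jaw": -0.1, "offset": [0, 0.002, 0.002], "twist": 0},
  {"jaw": -0.2, "offset": [0, 0.002, 0.002], "twist": 0},
  {"jaw": -0.25, "offset": [0, 0.002, 0.002], "twist": 0},
  {"jaw": -0.25, "offset": [0, 0.002, 0.002], "twist": 0},
])

```text
clock: 22.98
ee_pos: [0.6333, -0.0598, 0.0396]
tcp_rot: [-0.697, 0.717, 0.0, -0.0]
contact_force: [0.1, 0.9, -0.1]
finger_gap: 0.0355
```

```bash
python3 -c "
from h import *
s,d=wsnap('w21',1.3);print(s['contact_force'])
c=cal('scene');cv2.imwrite('pics/s21.png',cv2.convertScaleAbs(np.hstack([cv2.resize(c['image'][200:300,220:320],None,fx=4,fy=4,interpolation=2),cv2.resize(d['image'][180:300,220:340],(400,400),interpolation=2)]),alpha=1.4))
go()"
```

```text
[ 0.07286295  0.88545525 -0.06319126]
now [ 0.6334 -0.0598  0.0397] yaw -1.6 gap 0.0355 t 23.075
```

View pics/s21.png

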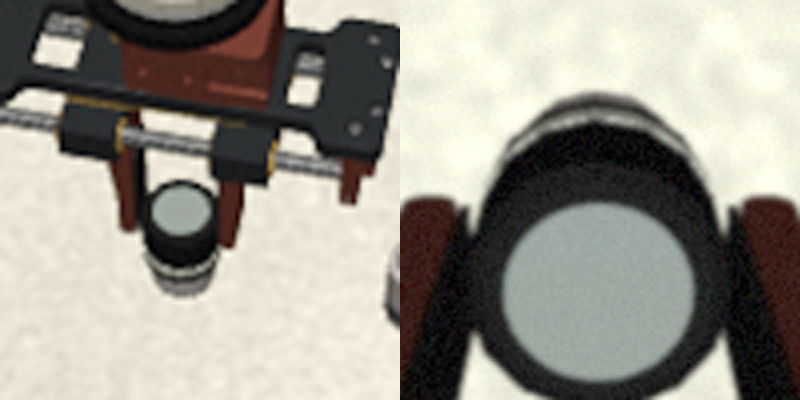

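>>> servo_tool([
  {"jaw": -0.3, "offset": [0, 0, 0], "twist": 0},
  {"jaw": -0.4, "offset": [0, 0, 0], "twist": 0},
], grip_force=10)

```text
clock: 23.32
ee_pos: [0.6335, -0.0598, 0.0397]
tcp_rot: [-0.697, 0.717, 0.0, 0.0]
contact_force: [-1.0, 0.3, 1.0]
finger_gap: 0.0354
```

>>> servo_tool([
  {"jaw": -1, "offset": [0, 0, 0], "twist": 0},
  {"jaw": -1, "offset": [0, 0, 0], "twist": 0},
  {"jaw": -1, "offset": [0, 0, -0.003], "twist": 0},
  {"jaw": -1, "offset": [0, 0, -0.01], "twist": 0},
  {"jaw": -1, "offset": [0, 0, -0.015], "twist": 0},
], grip_force=12)

```text
clock: 23.95
ee_pos: [0.6339, -0.0601, 0.0553]
tcp_rot: [-0.697, 0.717, -0.0, 0.0]
contact_force: [-0.1, -0.4, -1.1]
finger_gap: 0.0352
```

```bash
python3 -c "
from h import *
s,d=wsnap('w22',1.3);print(s['contact_force'])
c=cal('scene');cv2.imwrite('pics/s22.png',cv2.convertScaleAbs(np.hstack([cv2.resize(c['image'][200:300,220:320],None,fx=4,fy=4,interpolation=2),cv2.resize(d['image'][180:300,220:340],(400,400),interpolation=2)]),alpha=1.4))
go()"
```

```text
[-0.06601147 -0.39141254 -1.14047102]
now [ 0.6343 -0.0601  0.0556] yaw -1.6 gap 0.0352 t 24.05
```

View pics/s22.png

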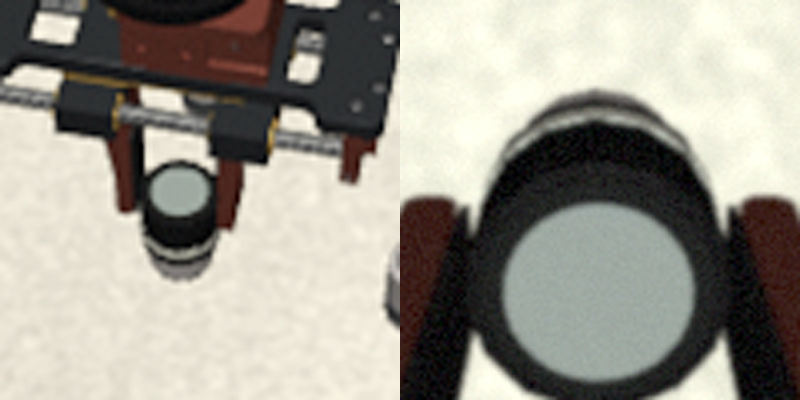

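```bash
python3 -c "
from h import *
go((.634,-.06,.14,-1.6),(.5688,.2073,.14,-1.629))"
```

```text
now [ 0.6343 -0.0601  0.0556] yaw -1.6 gap 0.0352 t 24.05
(0.634, -0.06, 0.14, -1.6) -> [-0.0001, 0.0001, -0.0844] 0.0
(0.5688, 0.2073, 0.14, -1.629) -> [-0.2654, 0.0731, -0.0846] 0.029
```

>>> servo_tool([
  {"jaw": -1, "offset": [0, 0, -0.03], "twist": 0},
  {"jaw": -1, "offset": [0, 0, -0.07], "twist": 0},
  {"jaw": -1, "offset": [-0.02, 0.006, -0.084], "twist": 0},
  {"jaw": -1, "offset": [-0.06, 0.017, -0.084], "twist": 0.01},
  {"jaw": -1, "offset": [-0.105, 0.03, -0.084], "twist": 0.015},
  {"jaw": -1, "offset": [-0.15, 0.042, -0.084], "twist": 0.02},
  {"jaw": -1, "offset": [-0.195, 0.054, -0.084], "twist": 0.029},
  {"jaw": -1, "offset": [-0.235, 0.065, -0.084], "twist": 0.029},
  {"jaw": -1, "offset": [-0.26, 0.073, -0.084], "twist": 0.029},
  {"jaw": -1, "offset": [-0.2654, 0.0731, -0.084], "twist": 0.029},
], grip_force=15)

```text
clock: 25.3
ee_pos: [0.566, 0.2097, 0.1378]
tcp_rot: [-0.687, 0.726, 0.001, -0.001]
contact_force: [0.2, -0.0, -0.2]
finger_gap: 0.0353
```

>>> servo_tool([
  {"jaw": -1, "offset": [0, 0, 0], "twist": 0},
])

```text
clock: 25.42
ee_pos: [0.5677, 0.2077, 0.1382]
tcp_rot: [-0.687, 0.727, 0.0, -0.0]
contact_force: [0.8, -0.2, -2.0]
finger_gap: 0.0351
```

```bash
python3 -c "
from h import *
s,d=wsnap('w23',1.2)
go((.5688,.2073,.047,-1.629))"
```

```text
now [0.568  0.2071 0.1383] yaw -1.6288 gap 0.0354 t 25.475
(0.5688, 0.2073, 0.047, -1.629) -> [-0.0003, -0.0009, 0.0913] 0.0002
```

View pics/w23.png

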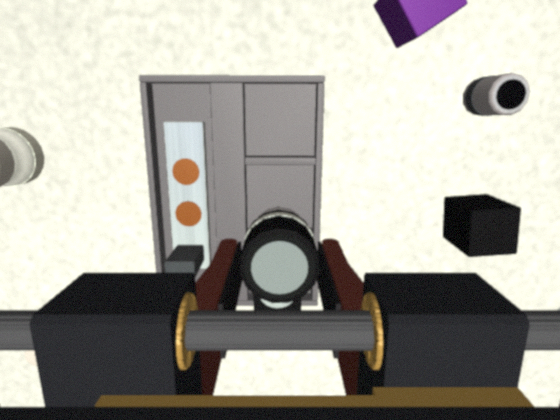

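>>> servo_tool([
  {"jaw": -1, "offset": [0, -0.001, 0.03], "twist": 0},
  {"jaw": -1, "offset": [0, -0.001, 0.055], "twist": 0},
  {"jaw": -1, "offset": [0, -0.001, 0.075], "twist": 0},
  {"jaw": -1, "offset": [0, -0.001, 0.085], "twist": 0},
  {"jaw": -1, "offset": [0, -0.001, 0.09], "twist": 0},
  {"jaw": -1, "offset": [0, -0.001, 0.0915], "twist": 0},
  {"jaw": -1, "offset": [0, -0.001, 0.093], "twist": 0},
  {"jaw": -1, "offset": [0, -0.001, 0.093], "twist": 0},
])

```text
clock: 26.48
ee_pos: [0.5695, 0.2076, 0.0461]
tcp_rot: [-0.686, 0.727, -0.0, 0.0]
contact_force: [-0.1, 0.6, -0.8]
finger_gap: 0.0354
```

>>> servo_tool([
  {"jaw": -1, "offset": [0, 0, 0.0008], "twist": 0},
  {"jaw": -1, "offset": [0, 0, 0.0016], "twist": 0},
  {"jaw": -1, "offset": [0, 0, 0.0016], "twist": 0},
])

```text
clock: 26.85
ee_pos: [0.5691, 0.2075, 0.0441]
tcp_rot: [-0.686, 0.727, 0.0, -0.0]
contact_force: [0.3, 0.0, -1.7]
finger_gap: 0.0352
```

>>> servo_tool([
  {"jaw": -1, "offset": [0, 0, 0.0006], "twist": 0},
  {"jaw": -1, "offset": [0, 0, 0.001], "twist": 0},
  {"jaw": -1, "offset": [0, 0, 0.001], "twist": 0},
])

```text
clock: 27.22
ee_pos: [0.5694, 0.2075, 0.0435]
tcp_rot: [-0.686, 0.727, -0.0, 0.0]
contact_force: [-0.8, 0.1, 4.7]
finger_gap: 0.0352
```

>>> servo_tool([
  {"jaw": 0.0, "offset": [0, 0, 0], "twist": 0},
  {"jaw": 0.1, "offset": [0, 0, 0], "twist": 0},
  {"jaw": 0.1, "offset": [0, 0, 0], "twist": 0},
  {"jaw": 0.1, "offset": [0, 0, -0.015], "twist": 0},
  {"jaw": 0.1, "offset": [0, 0, -0.06], "twist": 0},
  {"jaw": 0.6, "offset": [0, 0, -0.12], "twist": 0},
  {"jaw": 0.6, "offset": [0, 0, -0.13], "twist": 0},
  {"jaw": 0.6, "offset": [0, 0, -0.13], "twist": 0},
])

```text
clock: 28.22
ee_pos: [0.5697, 0.2076, 0.1744]
tcp_rot: [-0.686, 0.727, -0.001, 0.001]
contact_force: [-0.4, -0.9, 0.1]
finger_gap: 0.0699
```

```bash
python3 -c "
from h import *
s,d=wsnap('w24',1.1)
go((.5355,-.0642,.17,-1.6))"
```

```text
now [0.5687 0.2073 0.1729] yaw -1.629 gap 0.0701 t 28.275
(0.5355, -0.0642, 0.17, -1.6) -> [0.273, 0.0173, 0.0029] -0.029
```

View pics/w24.png

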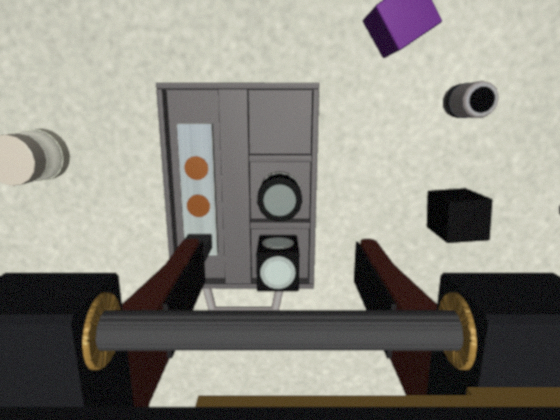

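>>> servo_tool([
  {"jaw": 1, "offset": [0.273, 0.0173, 0.003], "twist": -0.029},
  {"jaw": 1, "offset": [0.273, 0.0173, 0.003], "twist": -0.029},
  {"jaw": 1, "offset": [0.273, 0.0173, 0.003], "twist": -0.029},
  {"jaw": 1, "offset": [0.273, 0.0173, 0.003], "twist": -0.029},
  {"jaw": 1, "offset": [0.273, 0.0173, 0.003], "twist": -0.029},
  {"jaw": 1, "offset": [0.273, 0.0173, 0.003], "twist": -0.029},
  {"jaw": 1, "offset": [0.273, 0.0173, 0.003], "twist": -0.029},
  {"jaw": 0.7, "offset": [0.273, 0.0173, 0.003], "twist": -0.029},
])

```text
clock: 29.28
ee_pos: [0.5358, -0.0628, 0.1695]
tcp_rot: [-0.697, 0.717, 0.001, -0.0]
contact_force: [-0.4, 1.0, 0.1]
finger_gap: 0.0811
```

```bash
python3 -c "
from h import *
s,d=wsnap('w25',1.3)
print(proj(d,[[.5355,-.0642,.066]],s))
im=cv2.imread('pics/w25.png');cv2.imwrite('pics/w25a.png',cv2.resize(im[150:270,200:360],None,fx=5,fy=5,interpolation=2))
go()"
```

```text
[[281.81465449 205.64818692]]
now [ 0.536  -0.0629  0.1697] yaw -1.5984 gap 0.0772 t 29.325
```

View pics/w25a.png

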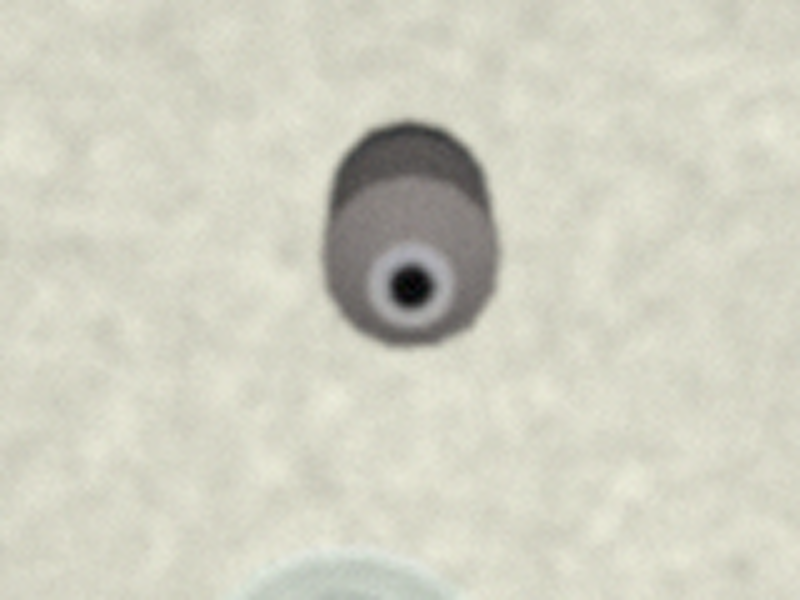

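```bash
python3 -c "
from h import *
s=get_state();d=imaging.snapshot('wrist');print(back(d,(282.0,207.0),.066,s))
go((.535,-.0643,.043,-1.6))"
```

```text
[[ 0.53461908 -0.06443917  0.066     ]]
now [ 0.5361 -0.063   0.1699] yaw -1.5984 gap 0.0755 t 29.375
(0.535, -0.0643, 0.043, -1.6) -> [0.0014, 0.001, 0.1269] 0.0016
```

>>> servo_tool([
  {"jaw": 0.6, "offset": [0.0014, 0.001, 0.04], "twist": 0},
  {"jaw": 0.6, "offset": [0.0014, 0.001, 0.08], "twist": 0},
  {"jaw": 0.5, "offset": [0.0014, 0.001, 0.11], "twist": 0},
  {"jaw": 0.3, "offset": [0.0014, 0.001, 0.125], "twist": 0},
  {"jaw": 0.1, "offset": [0.0014, 0.001, 0.1269], "twist": 0},
  {"jaw": -0.1, "offset": [0.0014, 0.001, 0.1269], "twist": 0},
  {"jaw": -0.2, "offset": [0.0014, 0.001, 0.1269], "twist": 0},
  {"jaw": -0.2, "offset": [0.0014, 0.001, 0.1269], "twist": 0},
], grip_force=12)

```text
clock: 30.38
ee_pos: [0.5356, -0.0656, 0.044]
tcp_rot: [-0.697, 0.717, -0.001, 0.0]
contact_force: [-0.4, 0.6, -0.9]
finger_gap: 0.0349
```

```bash
python3 -c "
from h import *
s,d=wsnap('w26',1.3);print(s['contact_force'])
im=cv2.imread('pics/w26.png');cv2.imwrite('pics/w26a.png',cv2.resize(im[170:320,190:370],None,fx=4,fy=4,interpolation=2))
go((.535,-.0643,.043,-1.6))"
```

```text
[-0.43202943  0.60552489 -0.86216626]
now [ 0.5355 -0.0656  0.0438] yaw -1.6001 gap 0.0353 t 30.425
(0.535, -0.0643, 0.043, -1.6) -> [-0.0013, 0.0005, 0.0008] -0.0001
```

View pics/w26a.png

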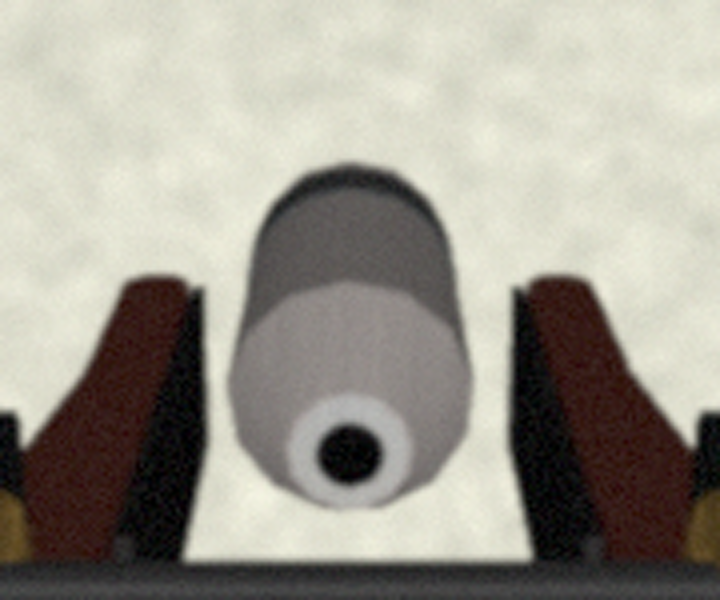

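>>> servo_tool([
  {"jaw": -0.25, "offset": [-0.0013, 0, 0], "twist": 0},
  {"jaw": -0.3, "offset": [-0.0013, 0, 0], "twist": 0},
  {"jaw": -0.35, "offset": [-0.0013, 0, 0], "twist": 0},
  {"jaw": -0.4, "offset": [-0.0013, 0, 0], "twist": 0},
  {"jaw": -0.5, "offset": [-0.0013, 0, 0], "twist": 0},
  {"jaw": -1, "offset": [-0.0013, 0, 0], "twist": 0},
], grip_force=12)

```text
clock: 31.18
ee_pos: [0.5351, -0.0643, 0.0432]
tcp_rot: [-0.697, 0.717, -0.0, 0.0]
contact_force: [0.1, -1.2, 0.5]
finger_gap: 0.0272
```

>>> servo_tool([
  {"jaw": -1, "offset": [0, 0, 0], "twist": 0},
  {"jaw": -1, "offset": [0, 0, -0.005], "twist": 0},
  {"jaw": -1, "offset": [0, 0, -0.015], "twist": 0},
  {"jaw": -1, "offset": [0, 0, -0.02], "twist": 0},
], grip_force=15)

```text
clock: 31.68
ee_pos: [0.5355, -0.0642, 0.0641]
tcp_rot: [-0.697, 0.717, -0.0, 0.0]
contact_force: [-0.6, 0.1, -1.3]
finger_gap: 0.027
```

```bash
python3 -c "
from h import *
s,d=wsnap('w27',1.3);print(s['contact_force'])
im=cv2.imread('pics/w27.png');cv2.imwrite('pics/w27a.png',cv2.resize(im[170:320,190:370],None,fx=4,fy=4,interpolation=2))
go((.535,-.0643,.16,-1.6),(.6287,.2037,.16,-1.629))"
```

```text
[-0.6064303   0.08874507 -1.26510228]
now [ 0.5358 -0.0643  0.0645] yaw -1.6 gap 0.0275 t 31.725
(0.535, -0.0643, 0.16, -1.6) -> [0.0001, 0.0006, -0.0955] 0.0
(0.6287, 0.2037, 0.16, -1.629) -> [-0.2706, -0.0852, -0.0954] 0.029
```

View pics/w27a.png

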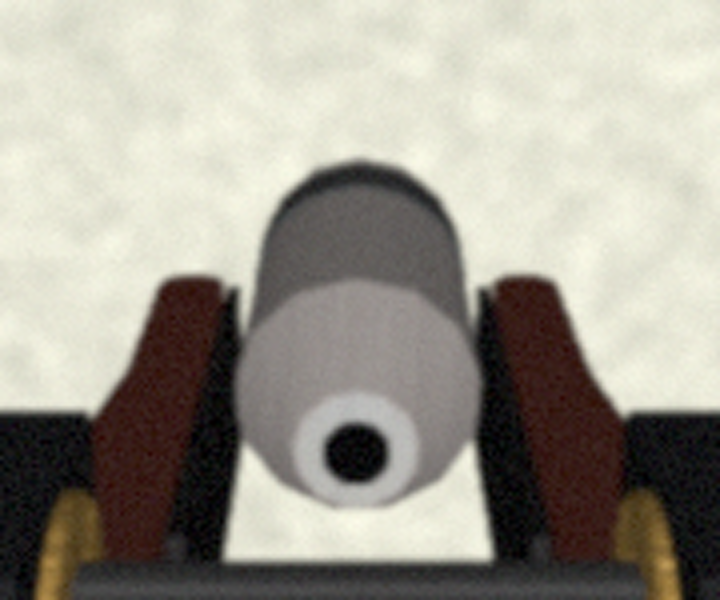

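Held upright. Carry it over the blank cube and caddy at height.

>>> servo_tool([
  {"jaw": -1, "offset": [0, 0, -0.04], "twist": 0},
  {"jaw": -1, "offset": [0, 0, -0.085], "twist": 0},
  {"jaw": -1, "offset": [-0.02, -0.006, -0.095], "twist": 0},
  {"jaw": -1, "offset": [-0.06, -0.019, -0.095], "twist": 0.01},
  {"jaw": -1, "offset": [-0.105, -0.033, -0.095], "twist": 0.015},
  {"jaw": -1, "offset": [-0.15, -0.047, -0.095], "twist": 0.02},
  {"jaw": -1, "offset": [-0.195, -0.061, -0.095], "twist": 0.029},
  {"jaw": -1, "offset": [-0.235, -0.074, -0.095], "twist": 0.029},
  {"jaw": -1, "offset": [-0.262, -0.083, -0.095], "twist": 0.029},
  {"jaw": -1, "offset": [-0.2706, -0.0852, -0.095], "twist": 0.029},
])

```text
clock: 32.98
ee_pos: [0.6283, 0.2053, 0.158]
tcp_rot: [-0.687, 0.727, 0.0, 0.0]
contact_force: [-0.5, -0.7, -0.6]
finger_gap: 0.0269
```

>>> servo_tool([
  {"jaw": -1, "offset": [0, 0, 0], "twist": 0},
  {"jaw": -1, "offset": [0, 0, 0], "twist": 0},
])

```text
clock: 33.22
ee_pos: [0.6276, 0.2026, 0.1581]
tcp_rot: [-0.686, 0.728, 0.0, -0.0]
contact_force: [-0.5, 0.8, -1.7]
finger_gap: 0.0273
```

```bash
python3 -c "
from h import *
s,d=wsnap('w28',1.2)
go((.6287,.2037,.0485,-1.629))"
```

```text
now [0.6277 0.2025 0.1582] yaw -1.6301 gap 0.0272 t 33.275
(0.6287, 0.2037, 0.0485, -1.629) -> [-0.0013, -0.001, 0.1097] -0.0011
```

View pics/w28.png

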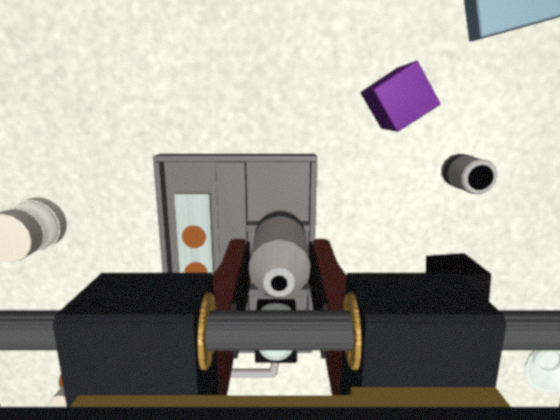

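>>> servo_tool([
  {"jaw": -1, "offset": [-0.001, -0.001, 0.04], "twist": 0},
  {"jaw": -1, "offset": [-0.001, -0.001, 0.07], "twist": 0},
  {"jaw": -1, "offset": [-0.001, -0.001, 0.09], "twist": 0},
  {"jaw": -1, "offset": [-0.001, -0.001, 0.102], "twist": 0},
  {"jaw": -1, "offset": [-0.001, -0.001, 0.107], "twist": 0},
  {"jaw": -1, "offset": [-0.001, -0.001, 0.1095], "twist": 0},
  {"jaw": -1, "offset": [-0.001, -0.001, 0.1095], "twist": 0},
])

```text
clock: 34.15
ee_pos: [0.6296, 0.2048, 0.0493]
tcp_rot: [-0.686, 0.727, -0.0, 0.0]
contact_force: [0.2, 0.6, -1.0]
finger_gap: 0.0273
```

>>> servo_tool([
  {"jaw": -1, "offset": [0, 0, 0.0008], "twist": 0},
  {"jaw": -1, "offset": [0, 0, 0.0016], "twist": 0},
  {"jaw": -1, "offset": [0, 0, 0.0016], "twist": 0},
])

```text
clock: 34.52
ee_pos: [0.6292, 0.2048, 0.0472]
tcp_rot: [-0.686, 0.727, -0.0, 0.0]
contact_force: [0.4, -0.4, 0.4]
finger_gap: 0.0272
```

>>> servo_tool([
  {"jaw": -1, "offset": [0, 0, 0.0006], "twist": 0},
  {"jaw": -1, "offset": [0, 0, 0.0008], "twist": 0},
])

```text
clock: 34.78
ee_pos: [0.6296, 0.2048, 0.0471]
tcp_rot: [-0.686, 0.727, -0.0, 0.0]
contact_force: [-2.6, -1.0, 5.9]
finger_gap: 0.027
```

Floor contact; release, lift clear and back off for the final look.

>>> servo_tool([
  {"jaw": -0.2, "offset": [0, 0, 0], "twist": 0},
  {"jaw": 0.1, "offset": [0, 0, 0], "twist": 0},
  {"jaw": 0.1, "offset": [0, 0, 0], "twist": 0},
  {"jaw": 0.1, "offset": [0, 0, -0.015], "twist": 0},
  {"jaw": 0.1, "offset": [0, 0, -0.06], "twist": 0},
  {"jaw": 0.6, "offset": [0, 0, -0.12], "twist": 0},
  {"jaw": 0.6, "offset": [0.0, 0.05, -0.17], "twist": 0},
  {"jaw": 0.6, "offset": [0, 0.1, -0.2], "twist": 0},
  {"jaw": 0.6, "offset": [0, 0.1, -0.2], "twist": 0},
  {"jaw": 0.6, "offset": [0, 0.1, -0.2], "twist": 0},
])

```text
clock: 36.02
ee_pos: [0.5299, 0.2107, 0.2472]
tcp_rot: [-0.686, 0.727, -0.001, 0.001]
contact_force: [1.2, 0.0, -0.1]
finger_gap: 0.0707
```

```bash
python3 -c "
from h import *
s,d=wsnap('w29',1.1);go()
im=cv2.imread('pics/w29.png');cv2.imwrite('pics/w29a.png',cv2.resize(im[0:240,130:350],(733,800))[:600*1000])
c=cal('scene');cv2.imwrite('pics/s29.png',cv2.convertScaleAbs(cv2.resize(c['image'][150:320,240:480],None,fx=3.2,fy=3.2,interpolation=2),alpha=1.6))
"
```

```text
now [0.5301 0.2105 0.2462] yaw -1.629 gap 0.0705 t 36.075
```

View pics/w29.png

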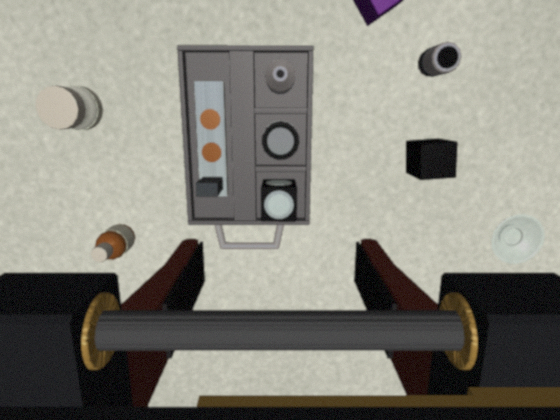

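View pics/s29.png

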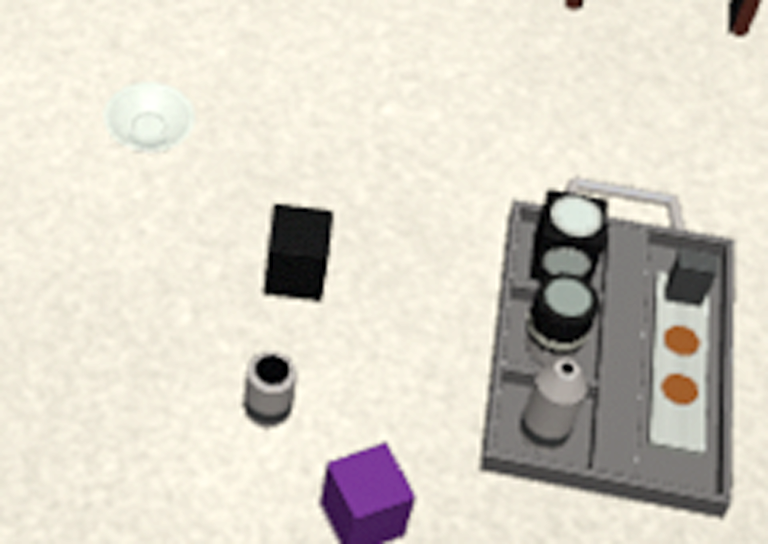

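```bash
python3 - <<'E'
from h import *
s=get_state();d=imaging.snapshot('wrist')
f=fit(d,s,[(-.092,.067,.018),(.092,.067,.018),(.092,-.067,.018),(-.092,-.067,.018)],[(187.5,223.5),(178.5,46),(313,46),(309.5,223.5)],[.57,.24,-.06])
m=R.from_euler('z',f[2]).as_matrix()[:2,:2]
for n,p,z,t in [('cube',(278.5,205),.05,(-60,-35)),('eye',(280.5,140.5),.054,(0,-35)),('long',(280,73.5),.07,(60,-35))]:
    print(n,np.round(1e3*m.T@(back(d,p,z,s)[0,:2]-f[:2]),1),t)
q=back(d,[(195,81),(223,81),(228,196),(200,196)],.013,s).mean(0);print('slider',np.round(1e3*m.T@(q[:2]-f[:2]),1),(0,39))
E
```

```text
fit [ 0.5697  0.2416 -0.0627] res px [[0.1, 1.7], [-1.9, -1.7], [1.5, -1.1], [0.3, 2.1]]
cube [-60.7 -32.6] (-60, -35)
eye [  2.9 -34.3] (0, -35)
long [ 60.9 -33.5] (60, -35)
slider [-0.8 37.8] (0, 39)
```

All are within 3 mm of their bay centres, the robot is clear and the two look-alikes haven't moved. Handing in.

```bash
python3 -c "
from h import *
s=get_state();print(s['clock'],np.abs(s['qd']).max());print(job.sign_off())"
```

```text
36.175 0.007665707212460296
the job is handed in; nothing more can be done
None
```

The job is handed in at about 36 s of the 109 s allowed. The slider, filter cube, eyepiece and long objective are all in their caddy bays, and the sign-off gave no verdict.

**What I did:** I drew the slider straight and level out of the channel and laid it in the long bay with its post up. I then stood the windowed cube by the handle, the eyepiece in the middle bay and the long objective in the far bay. Each was lowered until light floor contact (about 5–6 N), then released.

**What went wrong:** the first grip on the eyepiece failed. It tipped by roughly 18° on the bench, with up to 25 N on the gripper. I backed off, it stood up again, and I regripped it centred with less force. I did not settle what caused it.

**Last checks, from the wrist picture:**

| Thing | Measured caddy x, y (mm) | Bay centre (mm) |
|---|---|---|
| Filter cube | -60.7, -32.6 | -60, -35 |
| Eyepiece | 2.9, -34.3 | 0, -35 |
| Long objective | 60.9, -33.5 | 60, -35 |
| Slider | -0.8, 37.8 | 0, 39 |

- **Accuracy:** the camera fit left errors of up to about 2 pixels, roughly 2 mm.
- **By eye only:** in the wrist and scene pictures all four looked upright or level. The short objective and blank cube looked unmoved in the scene picture. The robot was clear and still.

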